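# Release and take down a ratchet-locked board carrier

## Robot

A 6-joint arm with a two-finger parallel gripper is mounted at the origin on the work surface. World frame = base frame: x ahead of the robot, y to its left, z up, the work surface at z = 0. Lengths are in mm, angles in rad, forces in N, time in s.
With the tool pointing down it reaches from about 350 to 775 mm from the base axis. Payload 7.3 kg.
Tool frame: the origin (TCP) lies at the very end of the fingers, on their centre line; the grasp point (between the pads) lies 19 mm behind it; z points along the fingers, y is the line along which they close (so a half turn about z gives the same grasp; the last joint's range is limited). The gripper opens to 92 mm and grips with 3 to 60 N. Pads are 19 mm wide; open, the fingers measure 130 mm over their backs; the gripper's body (75 mm by 190 mm) begins 47 mm behind the grasp point.
Start: joints at [1.018, 0.342, 1.524, -0, 1.275, -0.146], TCP at [207.718, 482.184, 188.741] pointing down, gripper open.
Joint ranges: [-2.53, 2.53], [-0.77, 2.02], [0.04, 2.7], [-1, 4.14], [0.28, 2.66], [-3.11, 3.11]. Speed limits (rad/s): [2.57, 2.57, 3.14, 3.14, 3.14, 3.14].

## Interface

Orientations are given as [roll, pitch, yaw] about the fixed x, y, z axes, in that order (R = Rz(yaw) Ry(pitch) Rx(roll)).
In Python, from plant import bot gives the robot as it stands.
- The arm moves only by the tool send_rows, never from a script. Its argument "rows" is a list of rows, each an object of numbers: "x", "y", "z": the shift along the tool's x, y, z in units of 0.2 m (1.0 is 0.2 m); "ax", "ay", "az": the turn, a rotation vector about the tool's x, y, z in units of 60 degrees (1.0 is 60 degrees); "jaw": the opening, from -1 (shut) to 1 (fully open), so that 0 is half open. In form: [{"x": .., "y": .., "z": .., "ax": .., "ay": .., "az": .., "jaw": ..}, ...]. A call has exactly 10 rows; each row is the pose to reach, as a shift and turn from the pose commanded when the call began, along the tool's axes at that moment; what a row does not reach only later rows make up. A row lasts 1/8 s, in which the tool goes at most 62.5 mm and 10.7 degrees, less where a joint would pass 70% of its speed; a pose out of reach is approached as far as the arm can. A call with a number of a shift or a turn outside -1 to 1 is refused whole. A call with a gripper value outside its range is refused whole. The fingers move at their own pace and stop on an object; the grip force is fixed at half the most. Time passes only in rows, so rows that repeat a pose let the fingers close, or fill a call up. It gives the time, the measured TCP pose, the force, the opening and the grip force at its end, in the units of the state.
- bot.get_obs(): the state, without advancing time (a new reading comes with each control period).
- bot.capture(name): name is "side" or "top" or "wrist"; returns (picture, depth): 384x512x3 uint8, red, green, blue; 384x512 float32, mm along the optical axis (not along the pixel's ray), 0 where there is no reading.
- bot.camera_model(name): a dict with "vertical_fov" (degrees; the focal length in pixels is half the picture's height over the tangent of half this angle, whatever the lens; pixels are square), "cx", "cy" (the principal point, pixels), "R" (3x3) and "t" (3): a world point X has camera coordinates R X + t; the wrist camera has in their place "T_tool_cam" (4x4, takes a point from camera to tool coordinates, whose origin is the TCP and whose axes are the flange's). Camera axes: x right, y down, z forward; pixel columns grow to the right and rows downward; lengths in mm; the calibration is good to about 2 mm. A picture is of the moment at which its call begins: read the wrist's pose just before it. camera_model takes no time and is no camera call.
- bot.close_job(): hands the job in; it is judged then, once.
The state is a dict: "time": time; "joint_positions": joint angles; "dq": joint speeds; "tau": joint torques, N m; "tool_pos": TCP position; "tcp_rot": TCP orientation; "contact_force": force on the tool from outside, world axes, zero at the start; "moment": the same for the moment, N m; "grip_width": finger opening in mm; "finger_force": force on a finger pad.
Only numpy, scipy, OpenCV 4.12 (cv2) and the standard library are available. Lean on these libraries where they do the work, as an engineer would, in place of code of your own. Each camera call takes 0.05 s, during which the arm holds its last target. There are 200 camera calls.

## Task

Lift the yellow holding pawl out of the ratchet wheel's teeth so that it stays up, then turn the wheel backwards by its black crank knob until the red keeper arm points up the slope. Then lift the circuit-board carrier up off its peg and lay it gently, flat with its orange grip bar upwards, in the middle of the blue mat. Leave the pawl lifted, the keeper open, and the other things on the bench where they are.

Things in the scene. Friction and masses are not known exactly. Their poses are not given: they have to be found in the camera images.
- board_mid (a point): Centre of the face of the rack's white board, 250 mm along the slope by 340 mm wide, 110 mm above the bench. It slopes 35 degrees from level, rising away from the robot. 'Board axes': x up the slope, y left along the board, z straight out of its face. Wheel on the left half, carrier on the right. Knob, handle and peg stand along board z, so the tool works tilted about 35 degrees.
- wheel_axis (a point): A point on the wheel's turning axis, 20 mm out from the board face. Steel ratchet wheel, 110 mm over its ten teeth, with a hub 36 mm above the face. It lies at x +50, y +55 mm from the board centre in board axes.
- wheel (a joint): Turn of the wheel (rad), growing as it turns backwards (counter-clockwise facing the board), 0 to 1.8. Starts at 0.02 to 0.14 with the keeper over the carrier's eye. With the pawl in, a tooth stops it at about 0.20. The red keeper arm, 170 mm long from the axis, 25 to 31 mm out from the face, points up the slope at about 1.65. Friction 0.12 N m; it stays where left.
- crank_knob (a point): Grip point of the black crank knob, a round post 18 mm in diameter standing from 26 to 70 mm out from the board face; this point is on its axis, 58 mm out. It spins freely on the wheel, 42 mm from the wheel's axis. At joint wheel = 0 it is at x -36, y +21 mm from that axis (board axes) and moves to the right below the axis as the wheel turns backwards.
- pawl (a joint): Swing of the holding pawl (rad): 0 = in the teeth (starts at 0 to 0.05), growing as it is lifted (up and to the left, away from the wheel, counter-clockwise looking at the face), stop at 0.75. Clear of the teeth from about 0.2; lift it to at least about 0.4 to be well clear. Stiff pivot, 0.06 N m: it stays where it is left.
- pawl_handle (a point): Grip point of the yellow pawl's handle: a round post 16 mm in diameter, from 24 to 70 mm above the board face along board z; this point is on its axis 58 mm above the face. It is fixed to the pawl 52 mm from the pivot.
- pawl_pivot (a point): Point on the pawl's pivot axis (axis along board z), 20 mm above the board face.
- peg (a point): Tip of the steel peg, 12 mm in diameter, standing 22 mm straight out of the board, at x +50, y -85 mm from the board centre in board axes. The carrier hangs on it by its eye.
- carrier_grip (a point): Middle of the carrier's orange grip bar, 21 mm above its underside. Bar 14 mm thick (x), 64 mm long (y), from 8 to 34 mm above the underside. Carrier: black plate 110 x 90 x 8 mm with a green circuit board and a hanging eye (opening 32 x 26 mm), 150 mm long, 0.15 to 0.31 kg. Axes: x to the eye, y along the bar, z out of its face. It hangs flat on the board, axes parallel to the board's.
- carrier_eye (a point): Centre of the carrier's hanging eye, 4 mm above the carrier's underside, 64 mm towards +x from the grip bar.
- mat_mid (a point): Centre of the top face of the blue bench mat, 240 x 240 x 4 mm, fixed on the bench to the right of the rack. z is up.
- tape_roll: Bystander: cream tape roll 100 mm across, 24 mm high; origin at the centre of its underside.
- adapter: Bystander: black power adapter 115 x 52 x 32 mm; origin at the centre of its underside, x along its length.
- mouse: Bystander: computer mouse 105 x 58 x 34 mm; origin at the centre of its underside, x along its length.
- carrier: The whole carrier (see point carrier_grip); origin at the centre of the plate's underside, same axes.
- mat: The blue mat (see point mat_mid); origin at the centre of its underside.
Things that resemble listed ones, but are neither listed nor needed, are in the scene too. Leave any purple look-alike of the carrier alone.

How it is judged (in metres and radians):
On the way, in this order (a step that is already met when the one before it is completed fails the run):
1. the pawl is lifted clear of the teeth (joint above 0.25) before the wheel is turned back (value of joint pawl above 0.25 rad and value of joint wheel below 0.35 rad), for 0.1 s.
2. the wheel is turned backwards until the keeper arm points up the slope (joint above 1.3), the pawl still lifted (value of joint wheel above 1.3 rad and value of joint pawl above 0.25 rad), for 0.2 s.
3. the carrier is lifted clear off its peg (its centre more than 48 mm out from the board face) (z of carrier_grip in the frame of board_mid above 0.048 m), for 0.1 s.
At the end, for the whole second after the job is handed in: The carrier lies released and at rest, flat (within 6 degrees) with its grip bar up, its grip bar's middle within 45 mm of the mat's centre; the wheel is still turned back (joint above 1.3) and the pawl still lifted (joint above 0.25) (all of step 2 and horizontal distance between carrier_grip and mat_mid below 0.045 m and angle between carrier_grip's own z axis and vertical below 0.1 rad and height (world z) of carrier_grip between 0.017 and 0.033 m and linear speed of carrier below 0.02 m/s and contact force between carrier and the fingers below 0.1 N); the robot touches nothing.
It fails at once if the carrier is let fall (faster than 0.5 m/s while not in the fingers) (linear speed of carrier above 0.5 m/s and contact force between carrier and the fingers below 0.1 N).
It fails at once if the carrier is pressed hard on the mat (over 60 N) (contact force between carrier and mat above 60 N).
It fails at once if the tape roll is pushed away (more than 30 mm) (distance of tape_roll from where it was at the start of the episode above 0.03 m).
It fails at once if the adapter is pushed away (more than 30 mm) (distance of adapter from where it was at the start of the episode above 0.03 m).
It fails at once if the mouse is pushed away (more than 30 mm) (distance of mouse from where it was at the start of the episode above 0.03 m).
It also fails if it takes over 64 s, if anything falls off the work surface, if the arm or the gripper's body presses on something with over 40 N, if the wrist force passes 120 N, or if a joint passes its speed limit or range.

## Working session

There is one attempt and no reset: what is moved stays moved. The work goes in short steps, Python scripts to look and compute and a tool call to move; the robot and the scene stay as the last step left them, time stands still between calls to the robot, and variables do not carry over. Pictures are saved under pics/ and viewed, at most 11 in all, crops included, and the job is handed in when it is done.

Besides the shell and the picture viewer there is one more tool, called by a JSON object that holds its "name" and its "arguments", one argument or row to a line. send_rows: Moves the arm, as the interface text tells. Its arguments: {"type":"object","properties":{"rows":{"type":"array","items":{"type":"object","properties":{"x":{"type":"number","minimum":-1,"maximum":1},"y":{"type":"number","minimum":-1,"maximum":1},"z":{"type":"number","minimum":-1,"maximum":1},"ax":{"type":"number","minimum":-1,"maximum":1},"ay":{"type":"number","minimum":-1,"maximum":1},"az":{"type":"number","minimum":-1,"maximum":1},"jaw":{"type":"number"}}}}},"required":["rows"]}

```bash
ls; mkdir -p pics; cat > h.py <<'E'
import numpy as np, cv2
from plant import bot
from scipy.spatial.transform import Rotation as Ro
def cloud(name):
    o=bot.get_obs(); im,d=bot.capture(name); m=bot.camera_model(name)
    h,w=d.shape; f=h/2/np.tan(np.radians(m["vertical_fov"])/2)
    v,u=np.mgrid[:h,:w]
    P=np.stack([(u-m["cx"])/f*d,(v-m["cy"])/f*d,d],-1)
    if "R" in m: W=(P-np.array(m["t"]))@np.array(m["R"])
    else:
        T=np.array(m["T_tool_cam"]); P=P@T[:3,:3].T+T[:3,3]
        W=P@Ro.from_euler('xyz',o["tcp_rot"]).as_matrix().T+np.array(o["tool_pos"])
    W[d<=0]=np.nan
    return im,d,W
def save(n,im): cv2.imwrite(f"pics/{n}.png",im[...,::-1])
E
python3 - <<'E'
from h import *
o=bot.get_obs(); print(o)
a=[]
for n in("side","top"):
    im,d,W=cloud(n); np.savez(n,im=im,W=W); a.append(im)
save("both",cv2.resize(np.vstack(a),None,fx=.78,fy=.78)); save("top1",cv2.resize(a[1],(800,600)));save("side1",cv2.resize(a[0],(800,600)))
E
```

```text
pics
{'time': 0.0, 'joint_positions': array([ 1.01797067e+00,  3.42761585e-01,  1.52504269e+00, -1.58366194e-05,
        1.27541151e+00, -1.46020357e-01]), 'dq': array([-0.00063121,  0.00013444,  0.00028185,  0.00118346,  0.00022767,
        0.00024595]), 'tau': array([ 1.46660997e-03, -4.31223929e+01, -2.44227755e+01,  7.19343452e-02,
        5.56252396e-02, -1.28746851e-04]), 'tool_pos': array([207.46741654, 481.73946741, 188.01589549]), 'tcp_rot': array([-3.13998459e+00, -2.21187338e-04,  2.73479180e+00]), 'contact_force': array([-0.3172908 ,  0.39169181, -0.09603141]), 'moment': array([0.04164929, 0.05121514, 0.02804783]), 'finger_force': 0.0, 'grip_width': 91.83160156108795}
```

View pics/top1.png

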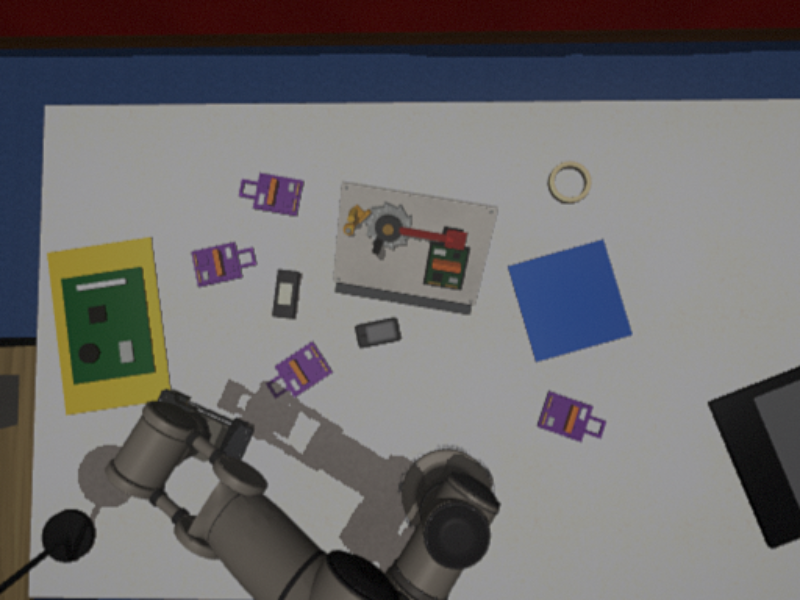

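View pics/side1.png

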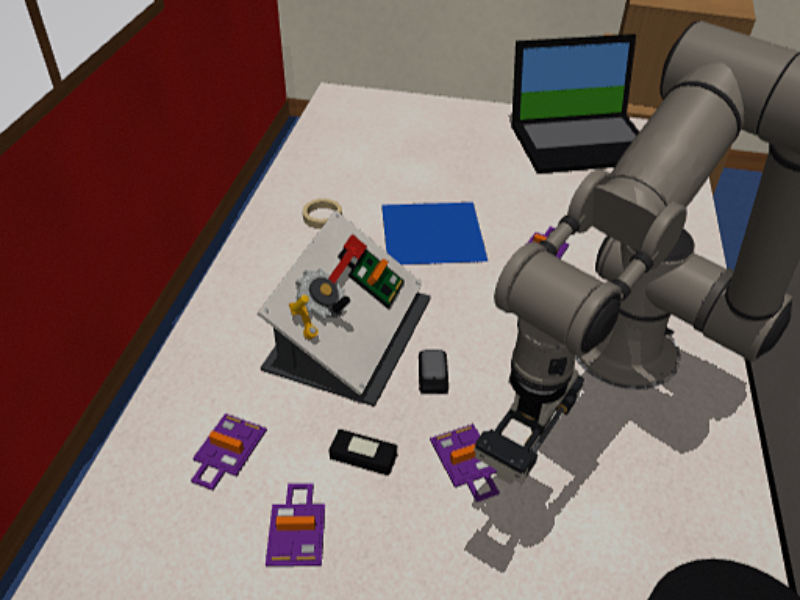

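The top view shows the rack at about (415,245), with the wheel hub at (388,229), black knob at (378,246), yellow pawl at (355,218), red keeper eye at (455,238) and the green carrier with its orange bar at (447,266). The mat is at (570,300).

Things that could be mistaken for the targets:
- **Carrier:** the four purple carriers at (275,192), (222,263), (300,370) and (572,415), and the large yellow/green sheet at (110,325). The true carrier is the black and green one on the white board.
- **Knob:** the hub at (388,229), the adapter at (287,294) and the mouse at (378,332).
- **Pawl:** only the yellow part on the board.

Next I fit the board.

```bash
cat >> h.py <<'E'
def hsv(im): return cv2.cvtColor(im,cv2.COLOR_RGB2HSV).astype(int)
def board(im,W,box):
    """fit board: tilt 35deg known, yaw from rect. returns centre,R"""
    u0,v0,u1,v1=box; P=W[v0:v1,u0:u1].reshape(-1,3); P=P[np.isfinite(P[:,0])]
    P=P[(P[:,2]>25)&(P[:,2]<300)]
    best=None; rng=np.random.default_rng(0)
    for _ in range(400):
        a,b,c=P[rng.choice(len(P),3)]; n=np.cross(b-a,c-a); L=np.linalg.norm(n)
        if L<500: continue
        n/=L; n*=np.sign(n[2])
        if abs(n[2]-np.cos(np.radians(35)))>.05: continue
        k=np.abs((P-a)@n)<3
        if best is None or k.sum()>best.sum(): best=k
    Q=P[best]; c=Q.mean(0); n=np.linalg.svd(Q-c,full_matrices=False)[2][2]; n*=np.sign(n[2])
    Q=P[np.abs((P-c)@n)<4]
    y=np.cross([0,0,1],-n); y[2]=0; y/=np.linalg.norm(y)
    if y[1]<0:y=-y
    x=np.cross(y,n); R=np.stack([x,y,n],1)
    q=(Q-c)@R; r=cv2.minAreaRect(q[:,:2].astype(np.float32))
    # robust: rectangle refine
    m=np.array([r[0][0],r[0][1],0]); return c+R@m,R,r,len(Q)
E
python3 - <<'E'
from h import *
np.set_printoptions(precision=1,suppress=True)
for n,box in(("top",(205,110,325,205)),("side",(160,130,280,262))):
    z=np.load(n+".npz"); im,W=z["im"],z["W"]
    c,R,r,k=board(im,W,box); print(n,c,k,r,np.degrees(np.arccos(R[2,2])),"yaw",np.degrees(np.arctan2(R[1,0],R[0,0])))
    H=hsv(im); B=(W-c)@R; ok=np.zeros(H.shape[:2],bool); ok[box[1]:box[3],box[0]:box[2]]=1
    def rep(t,m):
        m=m&ok&np.isfinite(W[...,0])
        if m.sum(): print(t,m.sum(),"boardmed",np.median(B[m],0),"min",np.percentile(B[m],3,0),"max",np.percentile(B[m],97,0))
    h,s,v=H[...,0],H[...,1],H[...,2]
    rep("yellow",(h>16)&(h<32)&(s>140)); rep("yel high",(h>16)&(h<32)&(s>140)&(B[...,2]>52))
    rep("orange",(h>5)&(h<15)&(s>140)&(v>100)); rep("red",((h<4)|(h>174))&(s>140))
    rep("knob",(v<70)&(s<110)&(B[...,2]>60)&(B[...,2]<80)&(np.abs(B[...,0])<120)&(np.abs(B[...,1])<160))
    m=(h>100)&(h<125)&(s>150)&(v>80)&(np.abs(W[...,2]-4)<12)&(W[...,0]<800); u=np.mgrid[:384,:512][1]
    Wm=W[m]; rr=cv2.minAreaRect(Wm[:,:2].astype(np.float32)); print("mat",np.median(Wm,0),rr)
    cv2.imwrite(f"pics/c_{n}.png",cv2.resize(im[box[1]:box[3],box[0]:box[2],::-1],None,fx=4.5,fy=4.5))
E
```

```text
top [577.4  84.9 111.6] 3751 ((-4.310821533203125, -3.1438751220703125), (340.0987548828125, 253.5218048095703), 89.97677612304688) 34.80972117245872 yaw -9.481087311154377
yellow 85 boardmed [ 72.1 130.7  24.5] min [ 28.3 104.6  13.2] max [ 84.3 151.1  71.3]
yel high 18 boardmed [ 80.6 133.6  68.9] min [ 71.8 127.5  54.2] max [ 84.  137.7  71.8]
orange 107 boardmed [-16.8 -85.2  31.2] min [ -26.5 -113.1   12.4] max [-12.9 -55.5  36.7]
red 226 boardmed [ 50.5 -74.4  31.5] min [  34.3 -108.5   26.9] max [67.3 22.7 36.1]
knob 21 boardmed [14.1 70.8 69.5] min [ 6.4 64.4 60.6] max [20.1 77.8 73.7]
mat [ 462.  -294.6    5.2] ((462.65484619140625, -294.76763916015625), (233.00552368164062, 235.41104125976562), 15.711753845214844)
side [572.9  84.5 108.9] 4032 ((4.316566467285156, -28.636245727539062), (250.44454956054688, 344.8402404785156), 0.0566396526992321) 35.02515127083106 yaw -9.88993612359821
yellow 273 boardmed [ 51.8 130.4  24.9] min [ -76.8 -101.8    6.3] max [ 84.6 152.7  70.9]
yel high 38 boardmed [ 77.5 136.6  65.6] min [ 71.1 128.6  53.7] max [ 84.7 140.6  73.6]
orange 89 boardmed [-17.9 -78.8  31.7] min [ -25.6 -119.     8. ] max [-13.5 -53.   37.9]
red 238 boardmed [ 50.7 -73.3  30.2] min [  31.8 -112.5   25. ] max [68.5 17.7 35.1]
knob 24 boardmed [13.5 75.8 69.4] min [ 5.9 67.5 62.5] max [19.8 82.2 74.2]
mat [ 454.5 -290.5    2.9] ((455.91583251953125, -295.6513671875), (237.74818420410156, 244.87835693359375), 15.728428840637207)
```

View pics/c_top.png

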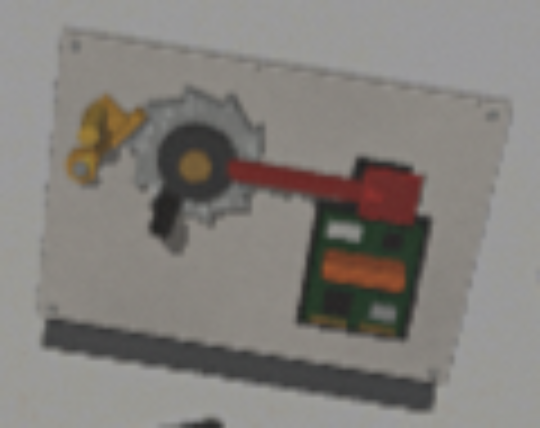

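The crop confirms it: the yellow pawl has its handle at crop (100,128) and pivot at (80,167), the knob is at (162,213), the red keeper covers the eye at (390,190) and the orange bar is at (365,270). The measured board positions agree with the given geometry. Next I move to a viewing pose over the board.

```bash
cat >> h.py <<'E'
def frame(yaw,tilt=35):
    return (Ro.from_euler('z',yaw,degrees=True)*Ro.from_euler('y',-tilt,degrees=True)).as_matrix()
C=np.array([575.5,84.7,110.]); RB=frame(-9.7)
TY=np.array([[-1,0,0],[0,1,0],[0,0,-1.]])   # tool y = board y, x down slope
TX=np.array([[0,1,0],[1,0,0],[0,0,-1.]])    # tool y = board x, tool x = board y
def rel(p,R):
    o=bot.get_obs(); R0=Ro.from_euler('xyz',o["tcp_rot"]).as_matrix()
    s=R0.T@(np.array(p)-o["tool_pos"])/200; w=Ro.from_matrix(R0.T@R).as_rotvec()/np.radians(60)
    print("t %.2f"%o["time"],"shift",np.round(s,3),"turn",np.round(w,3))
def relb(b,T,C=C,RB=RB): rel(C+RB@np.array(b),RB@T)   # b: TCP in board axes
def now():
    o=bot.get_obs(); R0=Ro.from_euler('xyz',o["tcp_rot"]).as_matrix()
    print("board TCP",np.round(RB.T@(o["tool_pos"]-C),1),"F",np.round(o["contact_force"],1),"w",round(float(o["grip_width"]),1),"ff",round(float(o["finger_force"]),1), "zaxis", np.round(RB.T@R0[:,2],3), "q",np.round(o["joint_positions"],2))
E
python3 -c "
from h import *
print(C+RB@[50,70,200]); relb([40,75,200],TY)"
```

```text
[514.59105054 166.12662943 302.50923068]
t 0.10 shift [-1.989 -0.828 -0.542] turn [-0.07  -0.581 -0.219]
```

{"name": "send_rows", "arguments": {
  "rows": [
    {"z": -0.2},
    {"x": -0.15,"z": -0.4},
    {"x": -0.3,"y": -0.1,"z": -0.5,"ay": -0.1},
    {"x": -0.45,"y": -0.2,"z": -0.54,"ax": -0.02,"ay": -0.2,"az": -0.1},
    {"x": -0.6,"y": -0.3,"z": -0.54,"ax": -0.04,"ay": -0.3,"az": -0.15},
    {"x": -0.7,"y": -0.4,"z": -0.54,"ax": -0.06,"ay": -0.4,"az": -0.2},
    {"x": -0.8,"y": -0.5,"z": -0.54,"ax": -0.07,"ay": -0.5,"az": -0.22},
    {"x": -0.9,"y": -0.6,"z": -0.54,"ax": -0.07,"ay": -0.58,"az": -0.22},
    {"x": -1.0,"y": -0.65,"z": -0.54,"ax": -0.07,"ay": -0.58,"az": -0.22},
    {"x": -1.0,"y": -0.7,"z": -0.54,"ax": -0.07,"ay": -0.58,"az": -0.22}
  ]
}}

```text
schema error: expected keys x, y, z, ax, ay, az, jaw
```

```bash
python3 -c "
from h import *
now(); relb([40,75,200],TY)"
```

```text
board TCP [-307.1  329.4  310.4] F [ 1.   0.5 -0.3] w 92.1 ff 0.0 zaxis [-0.574 -0.001 -0.819] q [ 1.02  0.34  1.52 -0.    1.28 -0.15]
t 0.10 shift [-1.989 -0.828 -0.542] turn [-0.07  -0.581 -0.219]
```

{"name": "send_rows", "arguments": {
  "rows": [
    {"x": 0,"y": 0,"z": -0.2,"ax": 0,"ay": 0,"az": 0,"jaw": 1},
    {"x": -0.15,"y": 0,"z": -0.4,"ax": 0,"ay": 0,"az": 0,"jaw": 1},
    {"x": -0.3,"y": -0.1,"z": -0.5,"ax": 0,"ay": -0.1,"az": 0,"jaw": 1},
    {"x": -0.45,"y": -0.2,"z": -0.54,"ax": -0.02,"ay": -0.2,"az": -0.1,"jaw": 1},
    {"x": -0.6,"y": -0.3,"z": -0.54,"ax": -0.04,"ay": -0.3,"az": -0.15,"jaw": 1},
    {"x": -0.7,"y": -0.4,"z": -0.54,"ax": -0.06,"ay": -0.4,"az": -0.2,"jaw": 1},
    {"x": -0.8,"y": -0.5,"z": -0.54,"ax": -0.07,"ay": -0.5,"az": -0.22,"jaw": 0.5},
    {"x": -0.9,"y": -0.6,"z": -0.54,"ax": -0.07,"ay": -0.58,"az": -0.22,"jaw": 0},
    {"x": -1.0,"y": -0.65,"z": -0.54,"ax": -0.07,"ay": -0.58,"az": -0.22,"jaw": 0},
    {"x": -1.0,"y": -0.7,"z": -0.54,"ax": -0.07,"ay": -0.58,"az": -0.22,"jaw": 0}
  ]
}}

```text
time: 1.35
tool_pos: [336.0, 273.5, 296.5]
tcp_rot: [3.141, 0.61, 2.971]
contact_force: [0.6, -0.3, -0.6]
grip_width: 56.3
finger_force: 0.0
```

```bash
python3 -c "
from h import *
now(); relb([40,75,180],TY)"
```

```text
board TCP [-112.5  145.8  306.4] F [ 0.6 -0.3 -0.6] w 56.3 ff 0.0 zaxis [-0.001 -0.    -1.   ] q [ 0.93 -0.06  1.88 -0.61  1.1  -0.25]
t 1.35 shift [-0.763 -0.353  0.631] turn [-0.    -0.001 -0.001]
```

{"name": "send_rows", "arguments": {
  "rows": [
    {"x": -0.1,"y": -0.04,"z": 0.08,"ax": 0,"ay": 0,"az": 0,"jaw": 0},
    {"x": -0.2,"y": -0.08,"z": 0.16,"ax": 0,"ay": 0,"az": 0,"jaw": 0},
    {"x": -0.3,"y": -0.13,"z": 0.24,"ax": 0,"ay": 0,"az": 0,"jaw": 0},
    {"x": -0.4,"y": -0.18,"z": 0.32,"ax": 0,"ay": 0,"az": 0,"jaw": 0},
    {"x": -0.5,"y": -0.23,"z": 0.4,"ax": 0,"ay": 0,"az": 0,"jaw": 0},
    {"x": -0.6,"y": -0.28,"z": 0.48,"ax": 0,"ay": 0,"az": 0,"jaw": 0},
    {"x": -0.7,"y": -0.32,"z": 0.56,"ax": 0,"ay": 0,"az": 0,"jaw": 0},
    {"x": -0.76,"y": -0.35,"z": 0.63,"ax": 0,"ay": 0,"az": 0,"jaw": 0},
    {"x": -0.76,"y": -0.35,"z": 0.63,"ax": 0,"ay": 0,"az": 0,"jaw": 0},
    {"x": -0.76,"y": -0.35,"z": 0.63,"ax": 0,"ay": 0,"az": 0,"jaw": 0}
  ]
}}

```text
time: 2.6
tool_pos: [517.6, 172.7, 280.5]
tcp_rot: [3.141, 0.61, 2.972]
contact_force: [-0.9, 0.5, 0.3]
grip_width: 45.8
finger_force: 0.0
```

```bash
cat > m.py <<'E'
from h import *
def meas(name):
    im,d,W=cloud("wrist"); save(name,cv2.resize(im,(800,600)))
    B=(W-C)@RB; H=hsv(im); h,s,v=H[...,0],H[...,1],H[...,2]
    inb=np.isfinite(B[...,0])&(np.abs(B[...,0])<123)&(np.abs(B[...,1])<168)
    uv=np.mgrid[:384,:512][::-1].transpose(1,2,0)
    w=inb&(s<40)&(v>90)&(np.abs(B[...,2])<8)
    if w.sum()>100:
        A=np.c_[B[w][:,:2],np.ones(w.sum())]; print("plane z = ax+by+c",np.round(np.linalg.lstsq(A,B[w][:,2],rcond=None)[0],4),w.sum())
    def rep(t,m):
        m=m&inb
        if m.sum()>5: print(t,m.sum(),"mean",B[m].mean(0).round(1),"lo",np.percentile(B[m],3,0).round(1),"hi",np.percentile(B[m],97,0).round(1),"px",uv[m].mean(0).round())
    y=(h>14)&(h<34)&(s>120)&(B[...,1]>60)
    rep("yel post top",y&(B[...,2]>64)); rep("yel low",y&(B[...,2]<32)); 
    rep("yel low end",y&(B[...,2]<32)&(B[...,0]<50)&(B[...,1]>120))
    rep("knob top",(v<90)&(B[...,2]>64)&(B[...,2]<80)&(s<120)&(B[...,1]>-20)); rep("red",((h<4)|(h>174))&(s>140)&(B[...,2]>15)&(B[...,2]<45))
    rep("bar",(h>3)&(h<16)&(s>140)&(B[...,1]<-20)&(B[...,2]>28)); rep("hub",(B[...,2]>30)&(B[...,2]<45)&(v<110)&(B[...,1]>20)&(s<110))
    return im,B
E
python3 -c "
from m import *
now(); meas('w1')"
```

```text
board TCP [ 38.9  77.  180.9] F [-0.9  0.5  0.3] w 45.8 ff 0.0 zaxis [-0.001  0.001 -1.   ] q [ 0.38  0.04  1.83 -0.43  0.78 -0.79]
plane z = ax+by+c [-1.000e-04  1.000e-04  1.562e-01] 50154
yel post top 180 mean [ 75.5 132.   77.9] lo [ 38.1 126.6  68.3] hi [ 84.  139.7 219.8] px [309. 218.]
yel low 954 mean [ 55.  126.5  22.1] lo [ 17.9 103.9  18.4] hi [ 82.9 151.7  27.1] px [296. 179.]
yel low end 354 mean [ 31.7 138.6  20. ] lo [ 16.8 124.1  18.4] hi [ 48.9 153.3  21.6] px [308. 157.]
knob top 292 mean [12.3 72.9 69.9] lo [ 4.8 66.  67.7] hi [20.2 80.4 71.4] px [245. 146.]
red 2979 mean [ 50.2 -58.   31.1] lo [  31.6 -110.4   29.7] hi [67.8 23.7 32.5] px [119. 177.]
bar 934 mean [-20.  -82.4  33.9] lo [ -26.1 -113.    31.9] hi [-13.7 -52.6  35.4] px [ 85. 107.]
hub 1821 mean [49.5 57.6 31.4] lo [23.4 32.7 30.2] hi [76.6 81.9 32.9] px [231. 176.]
```

View pics/w1.png

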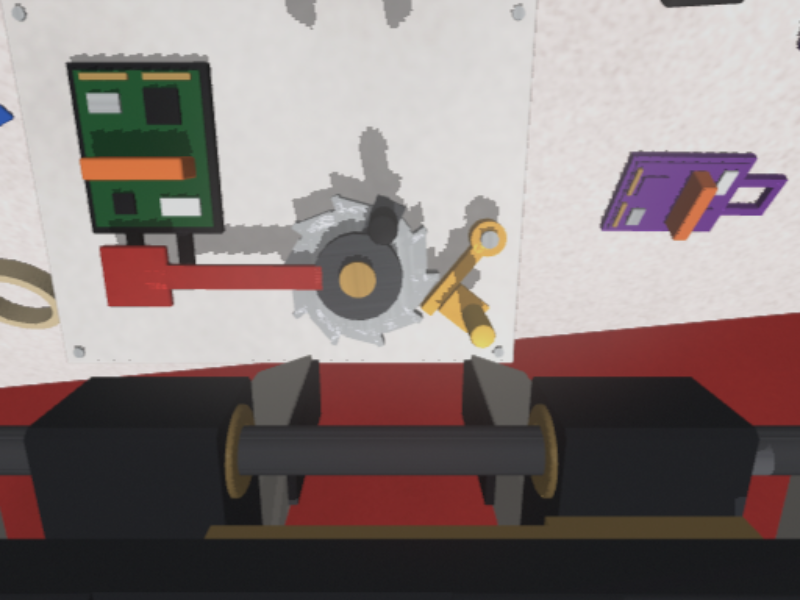

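The wrist view shows the pawl post top at (482,335), pivot ring at (488,238), knob top at (385,220), bar at (137,168) and keeper eye at (135,275). The plane fit is good to 0.2 mm, and the knob comes out 41.7 mm from the axis, which matches the description. Handle at board (78,133), pivot at about (27,142). I'll grip the handle.

{"name": "send_rows", "arguments": {
  "rows": [
    {"x": -0.1,"y": 0.14,"z": 0.2,"ax": 0,"ay": 0,"az": 0,"jaw": 0},
    {"x": -0.193,"y": 0.28,"z": 0.35,"ax": 0,"ay": 0,"az": 0,"jaw": 0},
    {"x": -0.193,"y": 0.28,"z": 0.42,"ax": 0,"ay": 0,"az": 0,"jaw": 0},
    {"x": -0.193,"y": 0.28,"z": 0.5,"ax": 0,"ay": 0,"az": 0,"jaw": 0},
    {"x": -0.193,"y": 0.28,"z": 0.6,"ax": 0,"ay": 0,"az": 0,"jaw": 0},
    {"x": -0.193,"y": 0.28,"z": 0.7,"ax": 0,"ay": 0,"az": 0,"jaw": 0},
    {"x": -0.193,"y": 0.28,"z": 0.7,"ax": 0,"ay": 0,"az": 0,"jaw": -0.4},
    {"x": -0.193,"y": 0.28,"z": 0.7,"ax": 0,"ay": 0,"az": 0,"jaw": -0.8},
    {"x": -0.193,"y": 0.28,"z": 0.7,"ax": 0,"ay": 0,"az": 0,"jaw": -0.8},
    {"x": -0.193,"y": 0.28,"z": 0.7,"ax": 0,"ay": 0,"az": 0,"jaw": -0.8}
  ]
}}

```text
time: 3.9
tool_pos: [638.0, 209.1, 188.7]
tcp_rot: [3.14, 0.611, 2.972]
contact_force: [-0.3, -0.5, -0.0]
grip_width: 11.4
finger_force: 0.0
```

```bash
python3 -c "
from m import *
now(); relb([75.5,161,41],TY)"
```

```text
board TCP [ 78.4 133.2  41.2] F [-0.3 -0.5 -0. ] w 11.4 ff 0.0 zaxis [ 0.     0.002 -1.   ] q [ 0.35  0.36  1.69 -0.52  0.61 -0.69]
t 3.90 shift [0.015 0.139 0.001] turn [ 0.001  0.    -0.   ]
```

The opening is 11.4 mm with no force on a 16 mm post, so I missed it. I'll look from here.

```bash
python3 -c "
from m import *
im,B=meas('w2'); now()
z=np.load('top.npz')"
```

```text
plane z = ax+by+c [-0.      0.0002  0.1858] 48218
yel post top 528 mean [ 77.2 133.4  71.4] lo [ 70.5 128.   69. ] hi [ 84.2 139.2  80.8] px [249. 237.]
yel low 2772 mean [ 53.3 127.6  22.1] lo [ 18.1 104.6  18.9] hi [ 79.9 151.9  27. ] px [241. 170.]
yel low end 1126 mean [ 31.9 138.9  20.2] lo [ 16.8 124.2  18.8] hi [ 48.7 153.3  21.5] px [258. 137.]
knob top 1165 mean [12.7 74.3 69.7] lo [ 5.  66.2 65.8] hi [20.3 81.6 71.3] px [125. 111.]
red 1944 mean [50.6  3.6 31.2] lo [ 43.1 -18.9  30. ] hi [58.1 25.9 32.4] px [ 38. 170.]
hub 5509 mean [48.7 58.5 31.5] lo [16.2 32.3 30.2] hi [76.6 82.4 34.7] px [127. 167.]
board TCP [ 78.4 133.1  41.1] F [-0.1  0.5 -0.3] w 9.9 ff 0.0 zaxis [ 0.     0.001 -1.   ] q [ 0.35  0.36  1.69 -0.52  0.61 -0.69]
```

View pics/w2.png

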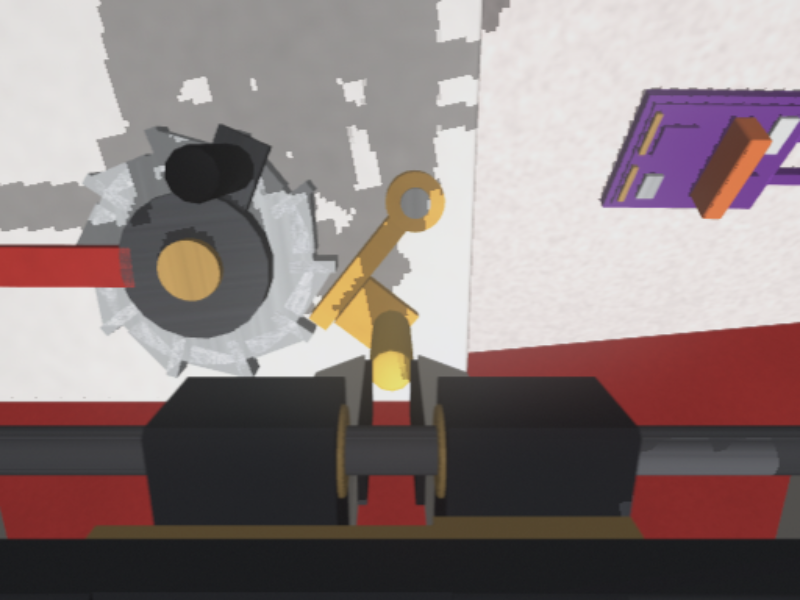

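The post at (390,350) does look to be between the fingers, and the commanded opening was 9 mm. I'll command full closure and read the result.

{"name": "send_rows", "arguments": {
  "rows": [
    {"x": 0,"y": 0,"z": 0,"ax": 0,"ay": 0,"az": 0,"jaw": -1},
    {"x": 0,"y": 0,"z": 0,"ax": 0,"ay": 0,"az": 0,"jaw": -1},
    {"x": 0,"y": 0,"z": 0,"ax": 0,"ay": 0,"az": 0,"jaw": -1},
    {"x": 0,"y": 0,"z": 0,"ax": 0,"ay": 0,"az": 0,"jaw": -1},
    {"x": 0,"y": 0,"z": 0,"ax": 0,"ay": 0,"az": 0,"jaw": -1},
    {"x": 0,"y": 0,"z": 0,"ax": 0,"ay": 0,"az": 0,"jaw": -1},
    {"x": 0,"y": 0,"z": 0,"ax": 0,"ay": 0,"az": 0,"jaw": -1},
    {"x": 0,"y": 0,"z": 0,"ax": 0,"ay": 0,"az": 0,"jaw": -1},
    {"x": 0,"y": 0,"z": 0,"ax": 0,"ay": 0,"az": 0,"jaw": -1},
    {"x": 0,"y": 0,"z": 0,"ax": 0,"ay": 0,"az": 0,"jaw": -1}
  ]
}}

```text
time: 5.2
tool_pos: [638.0, 208.9, 188.1]
tcp_rot: [3.141, 0.61, 2.972]
contact_force: [-0.3, 1.1, -0.2]
grip_width: 0.3
finger_force: 0.0
```

```bash
python3 -c "
from m import *
now(); im,B=meas('w3')
z=np.isfinite(B[...,0])&(B[...,2]>60)&(B[...,2]<85)&(B[...,1]>100)
print(B[z].mean(0), z.sum())"
```

```text
board TCP [ 78.1 133.   40.6] F [-0.3  1.1 -0.2] w 0.3 ff 0.0 zaxis [-0.     0.001 -1.   ] q [ 0.35  0.36  1.69 -0.52  0.61 -0.69]
plane z = ax+by+c [0.     0.0002 0.1955] 48774
yel post top 43 mean [ 70.9 133.5  75. ] lo [ 58.  131.5  69. ] hi [ 73.1 135.7 148.5] px [250. 232.]
yel low 2800 mean [ 53.2 127.7  22.1] lo [ 17.8 104.7  18.9] hi [ 80.  152.   27.1] px [241. 171.]
yel low end 1146 mean [ 31.9 139.   20.2] lo [ 16.5 124.   18.9] hi [ 48.7 153.5  21.5] px [259. 138.]
knob top 1181 mean [12.9 74.5 69.7] lo [ 5.1 66.2 65.6] hi [20.4 81.6 71.3] px [126. 112.]
red 2140 mean [50.5  5.3 31.2] lo [ 43.  -18.9  29.8] hi [58.1 29.7 32.4] px [ 41. 171.]
hub 5517 mean [48.8 58.5 31.5] lo [16.6 32.6 30.2] hi [76.6 82.4 34.7] px [127. 167.]
[ 70.37537886 133.91654645  72.50552369] 352
```

View pics/w3.png

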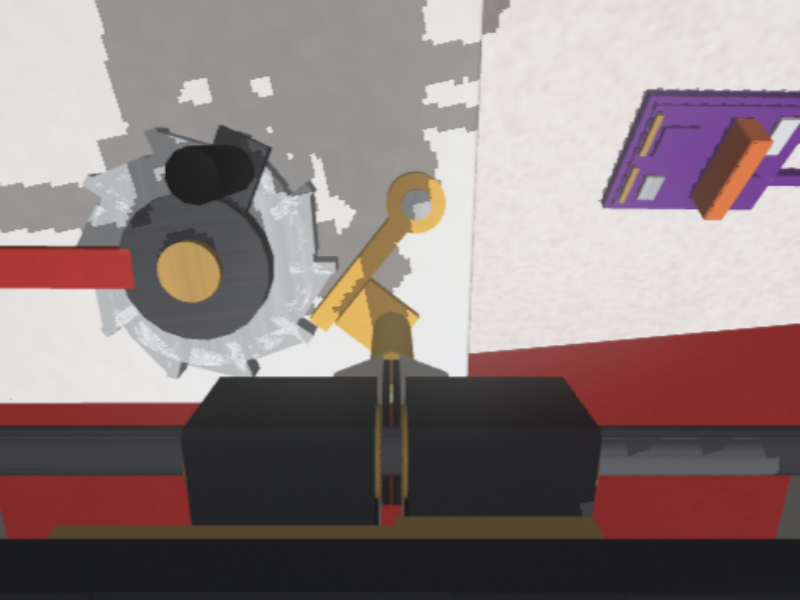

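The fingers closed to 0.3 mm and now cover the post top, while its base is unmoved at (390,335). I'll measure where the fingertips really are.

```bash
python3 -c "
from m import *
im,d,W=cloud('wrist'); B=(W-C)@RB
for u in (238,250,262):
  for v in range(212,262,4): print(u,v,B[v,u].round(0),im[v,u],d[v,u].round())
im,d,W=cloud('side'); B=(W-C)@RB; 
u=np.mgrid[:384,:512]
m=(np.abs(B[...,1]-133)<45)&(np.abs(B[...,0]-78)<40)&(B[...,2]>28)&(B[...,2]<140)
for z in range(28,140,8):
  k=m&(B[...,2]>=z)&(B[...,2]<z+8)
  if k.any(): print(z,k.sum(),B[k].min(0).round(),B[k].max(0).round(),np.median(im[k],0))
k=np.argwhere(m); (v0,u0),(v1,u1)=k.min(0)-10,k.max(0)+10
save('s2',cv2.resize(im[v0:v1,u0:u1],None,fx=6,fy=6)); print(v0,u0,v1,u1)
"
```

```text
238 212 [ 79. 126.  27.] [191 150  83] 223.0
238 216 [ 82. 126.  26.] [167 134  77] 225.0
238 220 [ 77. 126.  46.] [125 105  67] 204.0
238 224 [ 76. 127.  55.] [109  94  62] 195.0
238 228 [ 74. 127.  65.] [110  95  62] 185.0
238 232 [ 68. 128.  86.] [106 103  99] 163.0
238 236 [ 68. 128.  89.] [105 103  99] 161.0
238 240 [ 68. 128.  95.] [105 102  98] 155.0
238 244 [ 43. 130. 152.] [54 53 52] 93.0
238 248 [ 43. 130. 154.] [53 51 51] 91.0
238 252 [ 43. 130. 156.] [50 49 49] 89.0
238 256 [ 43. 131. 159.] [48 47 47] 86.0
238 260 [ 43. 131. 161.] [45 45 45] 85.0
250 212 [ 70. 134.  51.] [119 102  68] 198.0
250 216 [ 71. 134.  56.] [119 102  67] 192.0
250 220 [ 70. 134.  64.] [119 102  67] 185.0
250 224 [ 70. 134.  70.] [123 106  67] 180.0
250 228 [ 72. 134.  70.] [158 133  76] 180.0
250 232 [ 70. 134.  81.] [100  88  62] 169.0
250 236 [ 70. 134.  86.] [98 87 61] 164.0
250 240 [ 69. 134.  91.] [97 85 59] 159.0
250 244 [ 70. 134.  95.] [96 84 57] 155.0
250 248 [ 69. 134.  99.] [137 127  74] 151.0
250 252 [ 70. 134. 103.] [138 138 137] 148.0
250 256 [ 70. 134. 106.] [138 138 138] 145.0
250 260 [ 72. 134. 106.] [84 47 46] 145.0
262 212 [ 74. 141.  41.] [128 116  86] 209.0
262 216 [ 74. 141.  47.] [112  97  69] 202.0
262 220 [ 73. 140.  55.] [112  97  68] 194.0
262 224 [ 73. 140.  62.] [112  97  67] 188.0
262 228 [ 73. 140.  68.] [110  97  68] 182.0
262 232 [ 68. 139.  85.] [108 105 101] 164.0
262 236 [ 68. 139.  90.] [106 103 100] 160.0
262 240 [ 68. 139.  95.] [105 103  99] 155.0
262 244 [ 43. 137. 152.] [55 54 54] 93.0
262 248 [ 43. 137. 154.] [52 51 51] 91.0
262 252 [ 43. 137. 157.] [50 49 49] 88.0
262 256 [ 43. 137. 159.] [48 47 47] 86.0
262 260 [ 43. 136. 161.] [46 46 46] 85.0
28 16 [ 65. 125.  28.] [ 86. 139.  36.] [126.5  95.    7. ]
36 6 [ 68. 135.  38.] [ 81. 140.  44.] [112.5  87.    3.5]
44 1 [ 75. 141.  44.] [ 75. 141.  44.] [109.  83.   7.]
184 176 210 202
```

View pics/s2.png

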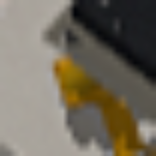

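The measurement is clear: the finger front faces end about 82 mm out from the board while the reported TCP is 41 mm out. The real fingertips are therefore about 41 mm behind the reported TCP along tool z, and the lateral alignment is fine. I'll refine that offset and use it as a correction.

```bash
python3 - <<'E'
from m import *
o=bot.get_obs(); im,d,W=cloud('wrist'); R0=Ro.from_euler('xyz',o["tcp_rot"]).as_matrix(); T=(W-o["tool_pos"])@R0
for u in (226,232,238,244,256,262,268,274):
    print(u,[(v,*T[v,u].round(0)) for v in range(227,236)])
print(bot.camera_model("wrist")["T_tool_cam"])
E
cat >> h.py <<'E'
OFF=41.  # real fingertip lies this far behind reported TCP
_rel=rel
def rel(p,R): _rel(np.array(p)+OFF*np.array(R)[:,2],R)
def now():
    o=bot.get_obs(); R0=Ro.from_euler('xyz',o["tcp_rot"]).as_matrix()
    tip=o["tool_pos"]-OFF*R0[:,2]
    print("t %.2f"%o["time"],"board tip",np.round(RB.T@(tip-C),1),"world tip",tip.round(1),"F",np.round(o["contact_force"],1),"w",round(float(o["grip_width"]),1),"ff",round(float(o["finger_force"]),1), "z", np.round(RB.T@R0[:,2],3), "q",np.round(o["joint_positions"],2))
E
```

```text
226 [(227, np.float64(-23.0), np.float64(-17.0), np.float64(41.0)), (228, np.float64(-23.0), np.float64(-17.0), np.float64(40.0)), (229, np.float64(-24.0), np.float64(-17.0), np.float64(40.0)), (230, np.float64(-25.0), np.float64(-17.0), np.float64(40.0)), (231, np.float64(-25.0), np.float64(-17.0), np.float64(40.0)), (232, np.float64(-26.0), np.float64(-17.0), np.float64(39.0)), (233, np.float64(-27.0), np.float64(-17.0), np.float64(41.0)), (234, np.float64(11.0), np.float64(-11.0), np.float64(-48.0)), (235, np.float64(10.0), np.float64(-11.0), np.float64(-48.0))]
232 [(227, np.float64(-22.0), np.float64(-13.0), np.float64(40.0)), (228, np.float64(-23.0), np.float64(-13.0), np.float64(40.0)), (229, np.float64(-24.0), np.float64(-13.0), np.float64(40.0)), (230, np.float64(-25.0), np.float64(-13.0), np.float64(40.0)), (231, np.float64(-26.0), np.float64(-13.0), np.float64(40.0)), (232, np.float64(10.0), np.float64(-8.0), np.float64(-45.0)), (233, np.float64(10.0), np.float64(-8.0), np.float64(-46.0)), (234, np.float64(10.0), np.float64(-8.0), np.float64(-47.0)), (235, np.float64(11.0)
[... 2959 characters left out ...]
29, np.float64(-24.0), np.float64(18.0), np.float64(40.0)), (230, np.float64(-25.0), np.float64(18.0), np.float64(41.0)), (231, np.float64(-26.0), np.float64(18.0), np.float64(41.0)), (232, np.float64(-27.0), np.float64(19.0), np.float64(41.0)), (233, np.float64(10.0), np.float64(12.0), np.float64(-46.0)), (234, np.float64(10.0), np.float64(12.0), np.float64(-46.0)), (235, np.float64(10.0), np.float64(12.0), np.float64(-48.0))]
[[-3.22114352e-04 -9.59180016e-01 -2.82796028e-01  7.55586732e+01]
 [ 9.99999852e-01 -1.84753298e-04 -5.12392744e-04  7.41904019e-01]
 [ 4.39229381e-04 -2.82796151e-01  9.59179933e-01 -1.96434222e+02]
 [ 0.00000000e+00  0.00000000e+00  0.00000000e+00  1.00000000e+00]]
```

The tip sits about 38–41 mm behind the reported TCP. I'll use 38, the safe side. Open, descend a further 37 mm, and close.

```bash
sed -i 's/^OFF=41\./OFF=38./' h.py
```

{"name": "send_rows", "arguments": {
  "rows": [
    {"x": 0,"y": 0,"z": 0,"ax": 0,"ay": 0,"az": 0,"jaw": 0},
    {"x": 0,"y": 0,"z": 0,"ax": 0,"ay": 0,"az": 0,"jaw": 0},
    {"x": 0,"y": 0,"z": 0,"ax": 0,"ay": 0,"az": 0,"jaw": 0},
    {"x": 0,"y": 0,"z": 0,"ax": 0,"ay": 0,"az": 0,"jaw": 0},
    {"x": 0,"y": 0,"z": 0.06,"ax": 0,"ay": 0,"az": 0,"jaw": 0},
    {"x": 0,"y": 0,"z": 0.12,"ax": 0,"ay": 0,"az": 0,"jaw": 0},
    {"x": 0,"y": 0,"z": 0.185,"ax": 0,"ay": 0,"az": 0,"jaw": 0},
    {"x": 0,"y": 0,"z": 0.185,"ax": 0,"ay": 0,"az": 0,"jaw": 0},
    {"x": 0,"y": 0,"z": 0.185,"ax": 0,"ay": 0,"az": 0,"jaw": -1},
    {"x": 0,"y": 0,"z": 0.185,"ax": 0,"ay": 0,"az": 0,"jaw": -1}
  ]
}}

```text
time: 6.65
tool_pos: [658.9, 205.5, 158.2]
tcp_rot: [3.14, 0.611, 2.972]
contact_force: [0.6, -0.2, -0.1]
grip_width: 30.1
finger_force: 0.0
```

```bash
python3 -c "
from m import *
now()
im,B=meas('w4')"
```

```text
t 6.65 board tip [ 78.3 133.1  42. ] world tip [637.4 209.2 189.3] F [ 0.6 -0.2 -0.1] w 30.1 ff 0.0 z [ 0.     0.001 -1.   ] q [ 0.33  0.42  1.68 -0.55  0.55 -0.66]
plane z = ax+by+c [-0.      0.0003  0.1649] 46019
yel post top 568 mean [ 73.4 133.6  69.1] lo [ 70.2 127.3  64.8] hi [ 76.8 140.1  71.1] px [250. 263.]
yel low 3992 mean [ 52.7 127.9  22. ] lo [ 17.9 104.6  18.8] hi [ 79.8 152.   27.1] px [240. 185.]
yel low end 1660 mean [ 31.8 138.8  20.1] lo [ 16.4 123.5  18.8] hi [ 48.7 153.3  21.3] px [260. 146.]
knob top 2328 mean [22.2 84.  70. ] lo [ 5.4 66.5 64.8] hi [ 72.4 150.2  77. ] px [117. 140.]
red 1451 mean [50.5 17.2 31.1] lo [43.   6.  29.4] hi [58.4 29.3 32.3] px [ 22. 187.]
hub 7783 mean [48.5 59.  31.6] lo [13.  32.4 30.2] hi [76.6 82.6 37.2] px [103. 182.]
```

{"name": "send_rows", "arguments": {
  "rows": [
    {"x": 0,"y": 0,"z": 0,"ax": 0,"ay": 0,"az": 0,"jaw": -1},
    {"x": 0,"y": 0,"z": 0,"ax": 0,"ay": 0,"az": 0,"jaw": -1},
    {"x": 0,"y": 0,"z": 0,"ax": 0,"ay": 0,"az": 0,"jaw": -1},
    {"x": -0.003,"y": 0.03,"z": 0,"ax": 0,"ay": 0,"az": 0,"jaw": -1},
    {"x": -0.003,"y": 0.06,"z": 0,"ax": 0,"ay": 0,"az": 0,"jaw": -1},
    {"x": 0,"y": 0.09,"z": 0,"ax": 0,"ay": 0,"az": 0,"jaw": -1},
    {"x": 0.007,"y": 0.12,"z": 0,"ax": 0,"ay": 0,"az": 0,"jaw": -1},
    {"x": 0.017,"y": 0.15,"z": 0,"ax": 0,"ay": 0,"az": 0,"jaw": -1},
    {"x": 0.017,"y": 0.15,"z": 0,"ax": 0,"ay": 0,"az": 0,"jaw": -1},
    {"x": 0.017,"y": 0.15,"z": 0,"ax": 0,"ay": 0,"az": 0,"jaw": -1}
  ]
}}

```text
time: 7.95
tool_pos: [661.9, 234.9, 156.8]
tcp_rot: [3.141, 0.612, 2.973]
contact_force: [0.2, -5.0, 6.5]
grip_width: 15.2
finger_force: 30.0
```

```bash
python3 -c "
from m import *
now()
im,B=meas('w5')"
```

```text
t 7.95 board tip [ 75.9 162.6  42. ] world tip [640.4 238.5 187.9] F [ 0.2 -5.   6.5] w 15.2 ff 30.0 z [ 0.001  0.    -1.   ] q [ 0.39  0.45  1.64 -0.58  0.59 -0.61]
plane z = ax+by+c [-1.000e-04  2.000e-04  2.075e-01] 37965
yel post top 568 mean [ 70.1 162.2  70. ] lo [ 67.1 156.2  64.7] hi [ 74.2 167.8  71.4] px [247. 262.]
yel low 2853 mean [ 47.9 144.6  21.6] lo [ 17.1 134.2  19.1] hi [ 76.1 161.   27. ] px [215. 181.]
yel low end 1445 mean [ 30.3 143.5  20.3] lo [ 16.1 133.4  19. ] hi [ 48.4 153.8  21.5] px [213. 148.]
knob top 1865 mean [17.  82.4 69.6] lo [ 4.9 69.7 64.7] hi [ 67.3 154.9  74.3] px [ 35. 134.]
hub 7260 mean [48.  62.3 31.8] lo [ 9.  35.6 30.2] hi [76.8 82.9 40.7] px [ 52. 185.]
```

The post is gripped (15 mm, 30 N) and the pawl has swung about 0.57 rad. Release, rise, and go over the knob.

{"name": "send_rows", "arguments": {
  "rows": [
    {"x": 0,"y": 0,"z": 0,"ax": 0,"ay": 0,"az": 0,"jaw": 0},
    {"x": 0,"y": 0,"z": 0,"ax": 0,"ay": 0,"az": 0,"jaw": 0},
    {"x": 0,"y": 0,"z": 0,"ax": 0,"ay": 0,"az": 0,"jaw": 0},
    {"x": 0,"y": 0,"z": -0.1,"ax": 0,"ay": 0,"az": 0,"jaw": 0},
    {"x": 0,"y": 0,"z": -0.22,"ax": 0,"ay": 0,"az": 0,"jaw": 0},
    {"x": 0.1,"y": -0.15,"z": -0.25,"ax": 0,"ay": 0,"az": 0,"jaw": 0},
    {"x": 0.2,"y": -0.3,"z": -0.25,"ax": 0,"ay": 0,"az": 0,"jaw": 0},
    {"x": 0.317,"y": -0.45,"z": -0.25,"ax": 0,"ay": 0,"az": 0,"jaw": 0},
    {"x": 0.317,"y": -0.45,"z": -0.25,"ax": 0,"ay": 0,"az": 0,"jaw": 0},
    {"x": 0.317,"y": -0.45,"z": -0.25,"ax": 0,"ay": 0,"az": 0,"jaw": 0}
  ]
}}

```text
time: 9.25
tool_pos: [567.5, 161.0, 162.1]
tcp_rot: [3.139, 0.613, 2.972]
contact_force: [-0.2, -0.1, 0.4]
grip_width: 45.8
finger_force: 0.0
```

```bash
python3 -c "
from m import *
now()
im,B=meas('w6'); relb([12.5,72.5,43],TY)"
```

```text
t 9.25 board tip [12.8 73.7 92.5] world tip [545.9 164.5 193.1] F [-0.2 -0.1  0.4] w 45.8 ff 0.0 z [ 0.002  0.002 -1.   ] q [ 0.3   0.25  1.94 -0.62  0.46 -0.6 ]
plane z = ax+by+c [-1.00e-04  2.00e-04  1.65e-01] 69182
yel post top 7 mean [ -5.  110.  150.9] lo [-12.9  99.1 109.5] hi [  2.9 119.1 183.9] px [368. 286.]
yel low 624 mean [ 28.4 142.7  20. ] lo [ 16.2 132.7  18.7] hi [ 42.5 153.9  21.4] px [345. 221.]
yel low end 624 mean [ 28.4 142.7  20. ] lo [ 16.2 132.7  18.7] hi [ 42.5 153.9  21.4] px [345. 221.]
knob top 753 mean [11.6 73.  69.6] lo [ 4.4 65.6 65.3] hi [19.6 80.6 71.2] px [248. 226.]
red 1785 mean [ 43.5 -86.4  30.9] lo [  29.8 -101.6   28.8] hi [ 60.5 -70.   32.2] px [ 21. 247.]
bar 1299 mean [-20.4 -67.8  33.5] lo [-26.8 -84.8  28.8] hi [-13.3 -52.2  35.3] px [ 28. 158.]
hub 1876 mean [37.6 64.1 31.9] lo [ 4.6 43.1 30.2] hi [61.1 82.9 40.4] px [235. 239.]
t 9.30 shift [ 0.003 -0.008  0.247] turn [ 0.002  0.002 -0.   ]
```

View pics/w6.png

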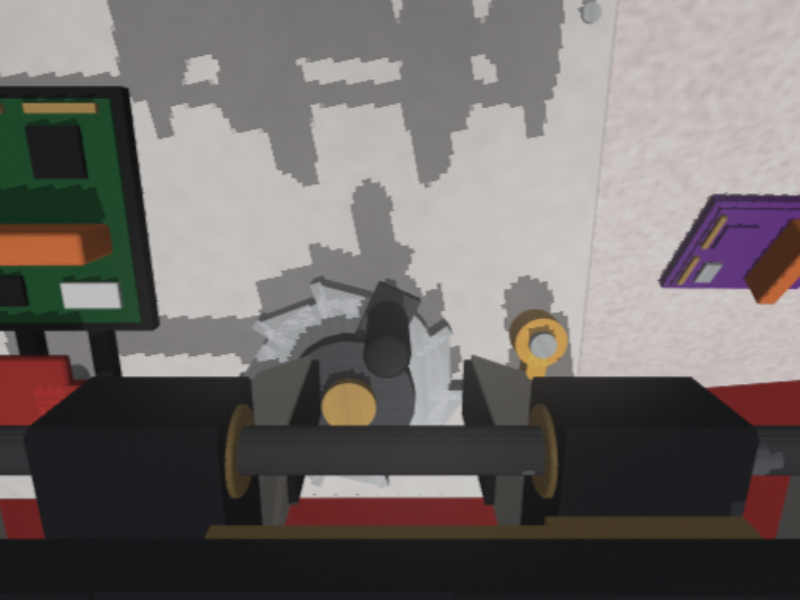

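The knob top at (386,355) is centred between the fingers, and the pawl's pivot arm at (540,345) has swung away from the wheel. Descend and grip.

{"name": "send_rows", "arguments": {
  "rows": [
    {"x": 0,"y": -0.004,"z": 0.08,"ax": 0,"ay": 0,"az": 0,"jaw": 0},
    {"x": 0,"y": -0.004,"z": 0.16,"ax": 0,"ay": 0,"az": 0,"jaw": 0},
    {"x": 0,"y": -0.004,"z": 0.245,"ax": 0,"ay": 0,"az": 0,"jaw": 0},
    {"x": 0,"y": -0.004,"z": 0.245,"ax": 0,"ay": 0,"az": 0,"jaw": -1},
    {"x": 0,"y": -0.004,"z": 0.245,"ax": 0,"ay": 0,"az": 0,"jaw": -1},
    {"x": 0,"y": -0.004,"z": 0.245,"ax": 0,"ay": 0,"az": 0,"jaw": -1},
    {"x": 0,"y": -0.004,"z": 0.245,"ax": 0,"ay": 0,"az": 0,"jaw": -1},
    {"x": 0,"y": -0.004,"z": 0.245,"ax": 0,"ay": 0,"az": 0,"jaw": -1},
    {"x": 0,"y": -0.004,"z": 0.245,"ax": 0,"ay": 0,"az": 0,"jaw": -1},
    {"x": 0,"y": -0.004,"z": 0.245,"ax": 0,"ay": 0,"az": 0,"jaw": -1}
  ]
}}

```text
time: 10.55
tool_pos: [594.2, 154.8, 120.6]
tcp_rot: [3.14, 0.611, 2.972]
contact_force: [-3.0, -0.5, 3.5]
grip_width: 17.3
finger_force: 30.0
```

```bash
python3 -c "
from m import *
now()
o=bot.get_obs()
# arc: shifts (tool x=-board x, y=board y) about axis (50,55) from current tip
tip=RB.T@(o['tool_pos']-38*Ro.from_euler('xyz',o['tcp_rot']).as_matrix()[:,2]-C)
r=tip[:2]-[50,55]; a0=np.arctan2(r[1],r[0]); w0=a0-np.arctan2(21,-36); print('w',w0,np.hypot(*r))
for w in np.linspace(w0,1.62,16)[1:]:
  a=w+np.arctan2(21,-36); p=np.array([50,55])+42*np.array([np.cos(a),np.sin(a)]); d=(p-tip[:2])/200; print(round(w,2),-d[0].round(3),d[1].round(3))
"
```

```text
t 10.55 board tip [11.5 72.2 42.9] world tip [572.7 158.5 151.7] F [-3.  -0.5  3.5] w 17.3 ff 30.0 z [ 0.     0.001 -1.   ] q [ 0.27  0.35  1.94 -0.73  0.37 -0.51]
w 0.10742906308917988 42.19959808584641
0.21 0.007 -0.02
0.31 0.012 -0.041
0.41 0.016 -0.061
0.51 0.017 -0.083
0.61 0.017 -0.104
0.71 0.014 -0.125
0.81 0.009 -0.145
0.91 0.002 -0.165
1.01 -0.007 -0.184
1.12 -0.018 -0.203
1.22 -0.03 -0.22
1.32 -0.045 -0.235
1.42 -0.06 -0.249
1.52 -0.078 -0.262
1.62 -0.096 -0.273
```

{"name": "send_rows", "arguments": {
  "rows": [
    {"x": 0.007,"y": -0.02,"z": 0,"ax": 0,"ay": 0,"az": 0,"jaw": -1},
    {"x": 0.012,"y": -0.041,"z": 0,"ax": 0,"ay": 0,"az": 0,"jaw": -1},
    {"x": 0.016,"y": -0.061,"z": 0,"ax": 0,"ay": 0,"az": 0,"jaw": -1},
    {"x": 0.017,"y": -0.083,"z": 0,"ax": 0,"ay": 0,"az": 0,"jaw": -1},
    {"x": 0.017,"y": -0.104,"z": 0,"ax": 0,"ay": 0,"az": 0,"jaw": -1},
    {"x": 0.014,"y": -0.125,"z": 0,"ax": 0,"ay": 0,"az": 0,"jaw": -1},
    {"x": 0.009,"y": -0.145,"z": 0,"ax": 0,"ay": 0,"az": 0,"jaw": -1},
    {"x": 0.002,"y": -0.165,"z": 0,"ax": 0,"ay": 0,"az": 0,"jaw": -1},
    {"x": 0.002,"y": -0.165,"z": 0,"ax": 0,"ay": 0,"az": 0,"jaw": -1},
    {"x": 0.002,"y": -0.165,"z": 0,"ax": 0,"ay": 0,"az": 0,"jaw": -1}
  ]
}}

```text
time: 11.8
tool_pos: [588.1, 122.5, 120.1]
tcp_rot: [3.14, 0.611, 2.972]
contact_force: [-4.8, 3.0, 4.7]
grip_width: 17.0
finger_force: 30.0
```

```bash
python3 -c "
from m import *
now()
o=bot.get_obs()
tip=RB.T@(o['tool_pos']-38*Ro.from_euler('xyz',o['tcp_rot']).as_matrix()[:,2]-C)
for w in np.linspace(.91,1.64,9)[1:]:
  a=w+np.arctan2(21,-36); p=np.array([50,55])+42*np.array([np.cos(a),np.sin(a)]); d=(p-tip[:2])/200; print(round(w,2),-d[0].round(3),d[1].round(3))
"
```

```text
t 11.80 board tip [10.8 39.3 42.8] world tip [566.6 126.1 151.3] F [-4.8  3.   4.7] w 17.0 ff 30.0 z [-0.     0.001 -1.   ] q [ 0.2   0.33  1.99 -0.7   0.32 -0.59]
1.0 -0.009 -0.017
1.09 -0.019 -0.034
1.18 -0.03 -0.05
1.27 -0.042 -0.064
1.37 -0.056 -0.078
1.46 -0.07 -0.09
1.55 -0.086 -0.101
1.64 -0.103 -0.11
```

{"name": "send_rows", "arguments": {
  "rows": [
    {"x": -0.009,"y": -0.017,"z": 0,"ax": 0,"ay": 0,"az": 0,"jaw": -1},
    {"x": -0.019,"y": -0.034,"z": 0,"ax": 0,"ay": 0,"az": 0,"jaw": -1},
    {"x": -0.03,"y": -0.05,"z": 0,"ax": 0,"ay": 0,"az": 0,"jaw": -1},
    {"x": -0.042,"y": -0.064,"z": 0,"ax": 0,"ay": 0,"az": 0,"jaw": -1},
    {"x": -0.056,"y": -0.078,"z": 0,"ax": 0,"ay": 0,"az": 0,"jaw": -1},
    {"x": -0.07,"y": -0.09,"z": 0,"ax": 0,"ay": 0,"az": 0,"jaw": -1},
    {"x": -0.086,"y": -0.101,"z": 0,"ax": 0,"ay": 0,"az": 0,"jaw": -1},
    {"x": -0.105,"y": -0.111,"z": 0,"ax": 0,"ay": 0,"az": 0,"jaw": -1},
    {"x": -0.105,"y": -0.111,"z": 0,"ax": 0,"ay": 0,"az": 0,"jaw": -1},
    {"x": -0.105,"y": -0.111,"z": 0,"ax": 0,"ay": 0,"az": 0,"jaw": -1}
  ]
}}

```text
time: 13.05
tool_pos: [601.3, 97.5, 132.2]
tcp_rot: [3.141, 0.611, 2.972]
contact_force: [-4.7, 2.1, 6.2]
grip_width: 17.3
finger_force: 30.0
```

```bash
python3 -c "
from m import *
now()"
```

```text
t 13.05 board tip [31.8 17.  42.8] world tip [579.8 101.2 163.3] F [-4.7  2.1  6.2] w 17.3 ff 30.0 z [-0.     0.001 -1.   ] q [ 0.14  0.31  1.96 -0.56  0.33 -0.78]
```

The wheel is at about 1.64. Release, rise, move over the carrier and turn the tool 90°.

{"name": "send_rows", "arguments": {
  "rows": [
    {"x": 0,"y": 0,"z": 0,"ax": 0,"ay": 0,"az": 0,"jaw": 0},
    {"x": 0,"y": 0,"z": 0,"ax": 0,"ay": 0,"az": 0,"jaw": 0},
    {"x": 0,"y": 0,"z": 0,"ax": 0,"ay": 0,"az": 0,"jaw": 0},
    {"x": 0,"y": 0,"z": -0.1,"ax": 0,"ay": 0,"az": 0,"jaw": 0},
    {"x": 0,"y": 0,"z": -0.2,"ax": 0,"ay": 0,"az": 0,"jaw": 0},
    {"x": 0.05,"y": -0.1,"z": -0.3,"ax": 0,"ay": 0,"az": 0,"jaw": 0},
    {"x": 0.1,"y": -0.2,"z": -0.4,"ax": 0,"ay": 0,"az": 0,"jaw": 0},
    {"x": 0.16,"y": -0.3,"z": -0.4,"ax": 0,"ay": 0,"az": 0,"jaw": 0},
    {"x": 0.21,"y": -0.4,"z": -0.4,"ax": 0,"ay": 0,"az": 0,"jaw": 0},
    {"x": 0.26,"y": -0.5,"z": -0.4,"ax": 0,"ay": 0,"az": 0,"jaw": 0}
  ]
}}

```text
time: 14.3
tool_pos: [497.0, 13.2, 167.5]
tcp_rot: [3.141, 0.611, 2.973]
contact_force: [0.1, 0.4, -0.7]
grip_width: 46.0
finger_force: 0.0
```

```bash
python3 -c "
from m import *
now(); relb([-20,-82.5,100],TX); relb([-20,-82.5,100],TX@np.diag([-1,-1,1])); meas('w7')"
```

```text
t 14.30 board tip [-20.5 -83.8 122.6] world tip [475.5  16.8 198.6] F [ 0.1  0.4 -0.7] w 46.0 ff 0.0 z [-0.     0.001 -1.   ] q [-0.1   0.04  2.19 -0.13  0.3  -1.39]
t 14.30 shift [-0.003  0.006  0.113] turn [ 0.0e+00 -1.0e-03  1.5e+00]
t 14.30 shift [-0.003  0.006  0.113] turn [ 1.0e-03  0.0e+00 -1.5e+00]
plane z = ax+by+c [ 0.0005 -0.0003  0.1603] 56328
yel low 643 mean [ 42.7 135.3  14.1] lo [ 17.4 131.5   6.4] hi [ 90.9 139.   20.5] px [504. 257.]
yel low end 465 mean [ 31.7 135.   13.3] lo [ 16.8 131.4   6.2] hi [ 48.9 138.8  20.2] px [506. 245.]
bar 1486 mean [-21.2 -84.9  35. ] lo [ -26.9 -113.8   30.6] hi [-14.2 -56.6  35.3] px [249. 194.]
```

Joint 5 reads 0.30 rad with its limit at 0.28, so I'll check the descent before committing. I'll fit a simple kinematic model from the logged poses, which is linear in the link lengths.

```bash
cat > k.py <<'E'
from h import *
from scipy.optimize import least_squares
S=[([1.018,.342,1.524,0,1.275,-.146],[207.7,482.2,188.7],[-3.14,0,2.735]),
([.93,-.06,1.88,-.61,1.1,-.25],[336,273.5,296.5],[3.141,.61,2.971]),
([.38,.04,1.83,-.43,.78,-.79],[517.6,172.7,280.5],[3.141,.61,2.972]),
([.35,.36,1.69,-.52,.61,-.69],[638,208.9,188.1],[3.141,.61,2.972]),
([.33,.42,1.68,-.55,.55,-.66],[658.9,205.5,158.2],[3.14,.611,2.972]),
([.39,.45,1.64,-.58,.59,-.61],[661.9,234.9,156.8],[3.141,.612,2.973]),
([.3,.25,1.94,-.62,.46,-.6],[567.5,161,162.1],[3.139,.613,2.972]),
([.27,.35,1.94,-.73,.37,-.51],[594.2,154.8,120.6],[3.14,.611,2.972]),
([.14,.31,1.96,-.56,.33,-.78],[601.3,97.5,132.2],[3.141,.611,2.972]),
([-.1,.04,2.19,-.13,.3,-1.39],[497,13.2,167.5],[3.141,.611,2.973])]
A=[];b=[]
for q,p,r in S:
    tz=Ro.from_euler('xyz',r).as_matrix()[:,2]; u=np.array([np.cos(q[0]),np.sin(q[0]),0]); Z=np.array([0,0,1.]); f=q[1]+q[2]
    A.append(np.stack([u,u*np.sin(q[1])+Z*np.cos(q[1]),u*np.sin(f)+Z*np.cos(f),u*np.cos(f)-Z*np.sin(f),Z,tz],1)); b.append(p)
A=np.vstack(A);b=np.hstack(b); par=np.linalg.lstsq(A,b,rcond=None)[0]
if __name__=="__main__": print(par.round(1),"res",np.abs(A@par-b).max().round(1))
def ik(tip,R):
    a1,a2,d4,e,h,L=par; tz=R[:,2]; Wc=np.array(tip)+(OFF-L)*tz
    q1=np.arctan2(Wc[1],Wc[0]); rho=np.hypot(*Wc[:2])
    g=lambda x:[a1+a2*np.sin(x[0])+d4*np.sin(x[0]+x[1])+e*np.cos(x[0]+x[1])-rho,h+a2*np.cos(x[0])+d4*np.cos(x[0]+x[1])-e*np.sin(x[0]+x[1])-Wc[2]]
    s=least_squares(g,[.3,1.8],bounds=([-.77,.04],[2.02,2.7])); q2,q3=s.x; f=q2+q3
    fd=np.array([np.sin(f)*np.cos(q1),np.sin(f)*np.sin(q1),np.cos(f)])
    return np.round([q1,q2,q3,np.arccos(fd@tz),s.cost],3)
E
python3 - <<'E'
import k; from k import *
print(par.round(1),np.abs(A@par-b).max().round(1))
G=np.array([-20.5,-83.5])
for side in(0,-20,-15,15,20,25,30):
    T=Ro.from_euler('x',side,degrees=True).as_matrix()@TX
    for z in(14,60,110):
        gp=np.array([*G,z+19]);  # grasp point
        tip=C+RB@(gp+19*T[:,2]); print(side,z,ik(tip,RB@T),end=' ')
    print()
for yaw in (-40,0): 
  for lz in (20,100): print("mat",ik([459,-293,lz],np.diag([1,-1,-1.])))
E
```

```text
[114.1 466.2 289.7 -81.4 -61.1 155.7] 92.2
0 14 [0.038 0.257 2.245 0.125 0.   ] 0 60 [0.05  0.158 2.23  0.199 0.   ] 0 110 [0.065 0.057 2.196 0.319 0.   ] 
-20 14 [0.105 0.284 2.223 0.51  0.   ] -20 60 [0.121 0.187 2.211 0.555 0.   ] -20 110 [0.14  0.088 2.18  0.63  0.   ] 
-15 14 [0.09  0.275 2.229 0.415 0.   ] -15 60 [0.105 0.177 2.216 0.462 0.   ] -15 110 [0.123 0.078 2.183 0.544 0.   ] 
15 14 [-0.016  0.256  2.258  0.172  0.   ] 15 60 [-0.007  0.155  2.244  0.196  0.   ] 15 110 [0.004 0.053 2.211 0.285 0.   ] 
20 14 [-0.034  0.259  2.261  0.271  0.   ] 20 60 [-0.026  0.158  2.248  0.278  0.   ] 20 110 [-0.016  0.055  2.216  0.338  0.   ] 
25 14 [-0.051  0.265  2.265  0.369  0.   ] 25 60 [-0.044  0.163  2.253  0.369  0.   ] 25 110 [-0.036  0.059  2.221  0.41   0.   ] 
30 14 [-0.068  0.272  2.267  0.466  0.   ] 30 60 [-0.062  0.17   2.257  0.463  0.   ] 30 110 [-0.055  0.065  2.227  0.491  0.   ] 
mat [-0.568  0.487  2.145  0.509  0.   ]
mat [-0.568  0.378  2.005  0.758  0.   ]
mat [-0.568  0.487  2.145  0.509  0.   ]
mat [-0.568  0.378  2.005  0.758  0.   ]
```

```bash
python3 - <<'E'
from k import *
E=lambda a,t: Ro.from_euler(a,t).as_matrix()
for s in(1,-1):
    print(s,[round(float(np.degrees(np.arccos(min(1,(E('z',q[0])@E('y',q[1]+q[2])@E('z',s*q[3])@E('y',q[4]))[:,2]@Ro.from_euler('xyz',r).as_matrix()[:,2])))),1) for q,p,r in S])
def rows(s,extra):
    A=[];b=[]
    for q,p,r in S:
        R1=E('z',q[0]);R2=R1@E('y',q[1]);R3=R1@E('y',q[1]+q[2]);R4=R3@E('z',s*q[3]);R5=R4@E('y',q[4])
        c=[R1[:,0],R1[:,2],R2[:,2],R3[:,2],R3[:,0],R5[:,2]]
        if extra: c+=[R1[:,1],R4[:,0],R5[:,0],R2[:,0]][:extra]
        A.append(np.stack(c,1));b.append(p)
    return np.vstack(A),np.hstack(b)
for s in(1,-1):
  for x in (0,1,2,3):
    A,b=rows(s,x); w=np.linalg.lstsq(A,b,rcond=1e-6)[0]; print(s,x,w.round(0),"max",np.abs(A@w-b).max().round(1))
for q,p,r in S: print(q[0],np.arctan2(p[1],p[0]))
E
```

```text
1 [0.1, 0.0, 0.3, 0.1, 0.4, 0.2, 0.4, 0.3, 0.1, 0.2]
-1 [0.1, 61.4, 34.4, 33.0, 31.7, 35.4, 29.9, 28.0, 19.9, 4.4]
1 0 [113. -59. 466. 291. -81. 156.] max 92.1
1 1 [ -5. 228. 508. 386.  52. 357.  76.] max 3.0
1 2 [ -5. 229. 508. 387.  53. 357.  76.  -1.] max 3.0
1 3 [ -5. 229. 508. 387.  53. 357.  76.  -1.  -0.] max 3.0
-1 0 [ 225. -334.  426.  200. -208.  -35.] max 117.5
-1 1 [ 225. -333.  426.  200. -207.  -35.   -0.] max 117.6
-1 2 [ 169. -157.  467.  237.   62.  104.   56. -200.] max 79.3
-1 3 [ 314.  -29.  493.  211.  268.  148.   54. -313.  116.] max 81.7
1.018 1.1640788579064836
0.93 0.6832122608435732
0.38 0.3220403254693779
0.35 0.3164276973239788
0.33 0.30232306582558444
0.39 0.3410222382929704
0.3 0.2764368133313083
0.27 0.25485351989257865
0.14 0.16074960180543876
-0.1 0.02655311379400131
```

A 76 mm lateral shoulder offset explains it; the residual is now 3 mm, which is rounding. Redo the reach check with this model.

```bash
cat > k2.py <<'E'
from h import *
from scipy.optimize import least_squares
E=lambda a,t: Ro.from_euler(a,t).as_matrix()
def fk(q):
    R1=E('z',q[0]);R2=R1@E('y',q[1]);R3=R1@E('y',q[1]+q[2]);R5=R3@E('z',q[3])@E('y',q[4])
    return R1@[-5,76,228]+508*R2[:,2]+386*R3[:,2]+52*R3[:,0]+357*R5[:,2], R5@E('z',Q6*q[5]+Q60)
Q6,Q60=1,0.
lo=np.array([-2.53,-.77,.04,-1,.28,-3.11]); hi=np.array([2.53,2.02,2.7,4.14,2.66,3.11])
def ik(tip,R,q0):
    p=np.array(tip)+OFF*R[:,2]
    f=lambda q:np.r_[(fk(q)[0]-p)/100,(fk(q)[1]-R).ravel()]
    s=least_squares(f,q0); return s.x,s.cost
E
python3 - <<'E'
import k2; from k2 import *; from k import S
for Q6 in(1,-1):
    k2.Q6=Q6
    D=[Ro.from_matrix((E('z',q[0])@E('y',q[1]+q[2])@E('z',q[3])@E('y',q[4])@E('z',Q6*q[5])).T@Ro.from_euler('xyz',r).as_matrix()).as_rotvec()[2].round(2) for q,p,r in S]; print(Q6,D)
k2.Q6=1; k2.Q60=np.median([0]) 
np.set_printoptions(precision=2,suppress=True)
G=np.array([-20.5,-83.5])
for tx in (TX,TX@np.diag([-1,-1,1])):
  for side in(0,-20,20,25,30):
    T=Ro.from_euler('x',side,degrees=True).as_matrix()@tx
    q=np.array([-.1,.04,2.19,-.13,.4,0])
    for z in(110,60,14):
        q,c=ik(C+RB@(np.array([*G,z+19])+19*T[:,2]),RB@T,q); print(side,z,q,round(c,4),end=' ')
    print()
E
```

```text
1 [np.float64(1.57), np.float64(1.57), np.float64(1.57), np.float64(1.57), np.float64(1.56), np.float64(1.58), np.float64(1.56), np.float64(1.57), np.float64(1.57), np.float64(1.57)]
-1 [np.float64(1.28), np.float64(1.07), np.float64(-0.01), np.float64(0.19), np.float64(0.24), np.float64(0.36), np.float64(0.36), np.float64(0.55), np.float64(0.01), np.float64(-1.21)]
0 110 [-0.1   0.07  2.19 -0.15  0.28  1.77] 0.0 0 60 [-0.1   0.2   2.18 -0.25  0.15  1.87] 0.0 0 14 [-0.11  0.33  2.16 -0.68  0.05  2.3 ] 0.0 
-20 110 [ 0.2   0.2   2.09 -0.99  0.66  2.81] 0.0 -20 60 [ 0.18  0.31  2.08 -1.13  0.59  2.95] 0.0 -20 14 [ 0.15  0.42  2.05 -1.26  0.55  3.08] 0.0 
20 110 [-0.44  0.09  2.22  1.04  0.58  0.36] 0.0 20 60 [-0.42  0.23  2.21  1.24  0.51  0.15] 0.0 20 14 [-0.4   0.36  2.18  1.43  0.48 -0.05] 0.0 
25 110 [-0.52  0.12  2.22  1.1   0.7   0.24] 0.0 25 60 [-0.49  0.26  2.2   1.26  0.63  0.07] 0.0 25 14 [-0.46  0.38  2.17  1.4   0.6  -0.08] 0.0 
30 110 [-0.58  0.16  2.21  1.13  0.81  0.16] 0.0 30 60 [-0.54  0.3   2.19  1.26  0.75  0.01] 0.0 30 14 [-0.52  0.42  2.16  1.37  0.71 -0.11] 0.0 
0 110 [-0.1   0.07  2.19 -0.15  0.28 -1.37] 0.0 0 60 [-0.1   0.2   2.18 -0.25  0.15 -1.27] 0.0 0 14 [-0.11  0.33  2.16 -0.68  0.05 -0.84] 0.0 
-20 110 [ 0.2   0.2   2.09 -0.99  0.66 -0.34] 0.0 -20 60 [ 0.18  0.31  2.08 -1.13  0.59 -0.19] 0.0 -20 14 [ 0.15  0.42  2.05 -1.26  0.55 -0.06] 0.0 
20 110 [-0.44  0.09  2.22  1.04  0.58 -2.78] 0.0 20 60 [-0.42  0.23  2.21  1.24  0.51 -2.99] 0.0 20 14 [-0.4   0.36  2.18  1.43  0.48 -3.19] 0.0 
25 110 [-0.52  0.12  2.22  1.1   0.7  -2.9 ] 0.0 25 60 [-0.49  0.26  2.2   1.26  0.63 -3.07] 0.0 25 14 [-0.46  0.38  2.17  1.4   0.6  -3.23] 0.0 
30 110 [-0.58  0.16  2.21  1.13  0.81 -2.98] 0.0 30 60 [-0.54  0.3   2.19  1.26  0.75 -3.13] 0.0 30 14 [-0.52  0.42  2.16  1.37  0.71 -3.25] 0.0
```

A straight descent would need q5 = 0.05, which is out of range. Leaning the tool 20° about board x keeps the pads flat on the bar and gives q5 of about 0.48. Check the path to that pose.

```bash
sed -i 's/^Q6,Q60=.*/Q6,Q60=1,np.pi\/2/' k2.py; cat >> k2.py <<'E'
def path(tip,R,n=10):
    rel(tip,R); o=bot.get_obs(); R0=Ro.from_euler('xyz',o["tcp_rot"]).as_matrix(); p0=o["tool_pos"]; p1=np.array(tip)+OFF*R[:,2]
    w=Ro.from_matrix(R0.T@R).as_rotvec(); q=o["joint_positions"]
    for f in np.linspace(0,1,n+1)[1:]:
        Rf=R0@Ro.from_rotvec(w*f).as_matrix(); q,c=ik(p0+f*(p1-p0)-OFF*Rf[:,2],Rf,q); print(round(f,2),q.round(2),"" if c<1e-4 and ((q>lo)&(q<hi)).all() else "BAD")
TG=Ro.from_euler('x',20,degrees=True).as_matrix()@TX
def gtip(g,T=TG): return C+RB@(np.array(g)+19*T[:,2])   # grasp point (board) -> tip world
E
python3 - <<'E'
from k2 import *
path(gtip([-20.5,-83.5,140]),RB@TG)
E
```

```text
t 14.35 shift [-0.011  0.105 -0.01 ] turn [-0.264  0.259  1.483]
0.1 [-0.13  0.04  2.17  0.03  0.35 -1.41] 
0.2 [-0.16  0.04  2.16  0.16  0.39 -1.41] 
0.3 [-0.2   0.04  2.15  0.28  0.42 -1.39] 
0.4 [-0.24  0.04  2.15  0.39  0.46 -1.37] 
0.5 [-0.27  0.04  2.15  0.5   0.49 -1.34] 
0.6 [-0.31  0.04  2.15  0.6   0.52 -1.31] 
0.7 [-0.35  0.05  2.16  0.7   0.54 -1.28] 
0.8 [-0.38  0.05  2.18  0.8   0.57 -1.24] 
0.9 [-0.42  0.06  2.2   0.9   0.59 -1.2 ] 
1.0 [-0.45  0.06  2.22  1.    0.6  -1.17]
```

{"name": "send_rows", "arguments": {
  "rows": [
    {"x": -0.001,"y": 0.01,"z": 0,"ax": -0.026,"ay": 0.026,"az": 0.148,"jaw": 0},
    {"x": -0.002,"y": 0.02,"z": 0,"ax": -0.052,"ay": 0.052,"az": 0.297,"jaw": 0},
    {"x": -0.003,"y": 0.03,"z": 0,"ax": -0.079,"ay": 0.078,"az": 0.445,"jaw": 0},
    {"x": -0.004,"y": 0.04,"z": 0,"ax": -0.105,"ay": 0.104,"az": 0.593,"jaw": 0},
    {"x": -0.005,"y": 0.05,"z": 0,"ax": -0.132,"ay": 0.13,"az": 0.742,"jaw": 0},
    {"x": -0.006,"y": 0.06,"z": 0,"ax": -0.158,"ay": 0.155,"az": 0.89,"jaw": 0},
    {"x": -0.007,"y": 0.068,"z": 0,"ax": -0.172,"ay": 0.168,"az": 0.964,"jaw": 0},
    {"x": -0.007,"y": 0.068,"z": 0,"ax": -0.172,"ay": 0.168,"az": 0.964,"jaw": 0},
    {"x": -0.007,"y": 0.068,"z": 0,"ax": -0.172,"ay": 0.168,"az": 0.964,"jaw": 0},
    {"x": -0.007,"y": 0.068,"z": 0,"ax": -0.172,"ay": 0.168,"az": 0.964,"jaw": 0}
  ]
}}

```text
time: 15.6
tool_pos: [500.9, 27.2, 168.5]
tcp_rot: [2.562, 0.111, 1.999]
contact_force: [-0.1, 0.1, -1.8]
grip_width: 46.2
finger_force: 0.0
```

```bash
python3 - <<'E'
from k2 import *
now(); path(gtip([-20.5,-83.5,100]),RB@TG,5)
E
```

```text
t 15.60 board tip [-16.3 -78.1 121.4] world tip [480.5  21.7 200.1] F [-0.1  0.1 -1.8] w 46.2 ff 0.0 z [-0.063  0.231 -0.971] q [-0.32  0.05  2.16  0.67  0.52 -1.3 ]
t 15.60 shift [-0.018 -0.007  0.192] turn [-0.089  0.091  0.521]
0.2 [-0.35  0.07  2.16  0.75  0.53 -1.29] 
0.4 [-0.37  0.1   2.17  0.85  0.53 -1.3 ] 
0.6 [-0.39  0.12  2.19  0.94  0.53 -1.31] 
0.8 [-0.41  0.15  2.2   1.05  0.53 -1.32] 
1.0 [-0.43  0.17  2.22  1.15  0.54 -1.33]
```

{"name": "send_rows", "arguments": {
  "rows": [
    {"x": -0.004,"y": -0.001,"z": 0.04,"ax": -0.018,"ay": 0.018,"az": 0.104,"jaw": 0},
    {"x": -0.007,"y": -0.003,"z": 0.08,"ax": -0.036,"ay": 0.036,"az": 0.208,"jaw": 0},
    {"x": -0.011,"y": -0.004,"z": 0.115,"ax": -0.053,"ay": 0.055,"az": 0.313,"jaw": 0},
    {"x": -0.014,"y": -0.006,"z": 0.154,"ax": -0.071,"ay": 0.073,"az": 0.417,"jaw": 0},
    {"x": -0.018,"y": -0.007,"z": 0.192,"ax": -0.089,"ay": 0.091,"az": 0.521,"jaw": 0},
    {"x": -0.018,"y": -0.007,"z": 0.192,"ax": -0.089,"ay": 0.091,"az": 0.521,"jaw": 0},
    {"x": -0.018,"y": -0.007,"z": 0.192,"ax": -0.089,"ay": 0.091,"az": 0.521,"jaw": 0},
    {"x": -0.018,"y": -0.007,"z": 0.192,"ax": -0.089,"ay": 0.091,"az": 0.521,"jaw": 0},
    {"x": -0.018,"y": -0.007,"z": 0.192,"ax": -0.089,"ay": 0.091,"az": 0.521,"jaw": 0},
    {"x": -0.018,"y": -0.007,"z": 0.192,"ax": -0.089,"ay": 0.091,"az": 0.521,"jaw": 0}
  ]
}}

```text
time: 16.85
tool_pos: [522.0, 28.7, 136.3]
tcp_rot: [2.501, -0.285, 1.607]
contact_force: [1.3, 0.8, -0.0]
grip_width: 45.9
finger_force: 0.0
```

```bash
python3 - <<'E'
from m import *; from k2 import *
now(); meas('w8'); path(gtip([-20.5,-83.5,33]),RB@TG,4)
E
```

```text
t 16.85 board tip [-20.4 -77.2  82.1] world tip [499.6  19.3 165.6] F [ 1.3  0.8 -0. ] w 45.9 ff 0.0 z [ 0.     0.342 -0.94 ] q [-0.43  0.17  2.23  1.17  0.54 -1.35]
plane z = ax+by+c [-1.000e-04 -2.000e-04  1.357e-01] 56052
knob top 840 mean [32.7 16.4 69.5] lo [25.3  9.2 65.3] hi [40.5 24.5 71.2] px [343.  77.]
red 1424 mean [101.8  54.1  31.1] lo [81.4 46.6 29.9] hi [121.8  61.6  32.3] px [429.  45.]
bar 1446 mean [-19.2 -75.   34.8] lo [-26.  -95.4  32.6] hi [-13.1 -54.2  35.3] px [251. 238.]
hub 3940 mean [51.3 57.  31.3] lo [24.7 31.1 30.2] hi [76.7 81.5 32.7] px [354.  41.]
t 16.90 shift [-0.114 -0.     0.315] turn [ 0.    -0.    -0.001]
0.25 [-0.42  0.22  2.21  1.22  0.52 -1.4 ] 
0.5 [-0.41  0.27  2.2   1.29  0.5  -1.48] 
0.75 [-0.41  0.31  2.2   1.36  0.49 -1.55] 
1.0 [-0.4   0.36  2.18  1.43  0.48 -1.62]
```

View pics/w8.png

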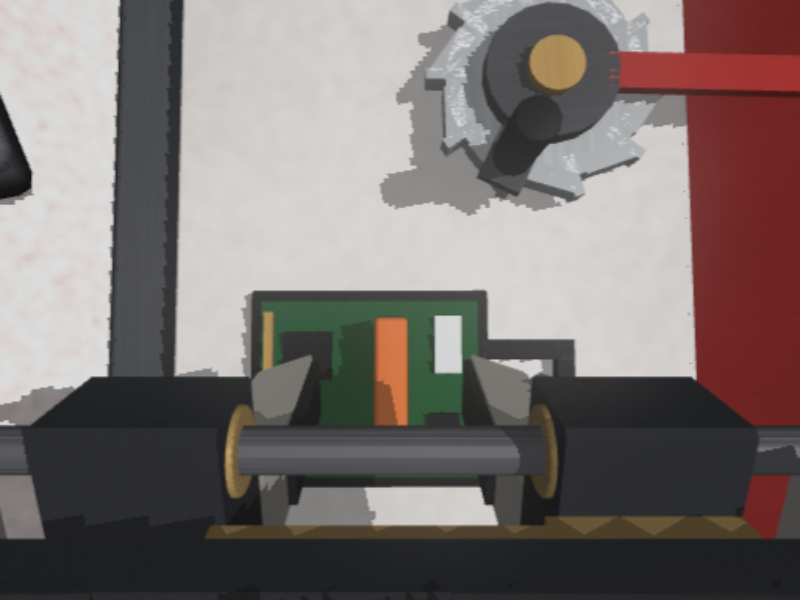

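The orange bar at (390,370) is centred between the fingers, the keeper at (700,70) now points up the slope, and the knob at wheel ≈ 1.65 matches. Descend along the board normal and grip.

{"name": "send_rows", "arguments": {
  "rows": [
    {"x": -0.022,"y": 0,"z": 0.06,"ax": 0,"ay": 0,"az": 0,"jaw": 0},
    {"x": -0.044,"y": 0,"z": 0.12,"ax": 0,"ay": 0,"az": 0,"jaw": 0},
    {"x": -0.066,"y": 0,"z": 0.18,"ax": 0,"ay": 0,"az": 0,"jaw": 0},
    {"x": -0.088,"y": 0,"z": 0.24,"ax": 0,"ay": 0,"az": 0,"jaw": 0},
    {"x": -0.1,"y": 0,"z": 0.275,"ax": 0,"ay": 0,"az": 0,"jaw": 0},
    {"x": -0.111,"y": 0,"z": 0.305,"ax": 0,"ay": 0,"az": 0,"jaw": 0},
    {"x": -0.111,"y": 0,"z": 0.305,"ax": 0,"ay": 0,"az": 0,"jaw": -1},
    {"x": -0.111,"y": 0,"z": 0.305,"ax": 0,"ay": 0,"az": 0,"jaw": -1},
    {"x": -0.111,"y": 0,"z": 0.305,"ax": 0,"ay": 0,"az": 0,"jaw": -1},
    {"x": -0.111,"y": 0,"z": 0.305,"ax": 0,"ay": 0,"az": 0,"jaw": -1}
  ]
}}

```text
time: 18.15
tool_pos: [558.6, 22.4, 83.2]
tcp_rot: [2.501, -0.285, 1.607]
contact_force: [-1.6, -1.1, 1.4]
grip_width: 13.5
finger_force: 30.0
```

{"name": "send_rows", "arguments": {
  "rows": [
    {"x": 0,"y": 0,"z": 0,"ax": 0,"ay": 0,"az": 0,"jaw": -1},
    {"x": 0,"y": 0,"z": 0,"ax": 0,"ay": 0,"az": 0,"jaw": -1},
    {"x": 0,"y": 0,"z": 0,"ax": 0,"ay": 0,"az": 0,"jaw": -1},
    {"x": 0,"y": 0,"z": 0,"ax": 0,"ay": 0,"az": 0,"jaw": -1},
    {"x": 0,"y": 0,"z": 0,"ax": 0,"ay": 0,"az": 0,"jaw": -1},
    {"x": 0,"y": 0,"z": 0,"ax": 0,"ay": 0,"az": 0,"jaw": -1},
    {"x": 0,"y": 0,"z": 0,"ax": 0,"ay": 0,"az": 0,"jaw": -1},
    {"x": 0,"y": 0,"z": 0,"ax": 0,"ay": 0,"az": 0,"jaw": -1},
    {"x": 0,"y": 0,"z": 0,"ax": 0,"ay": 0,"az": 0,"jaw": -1},
    {"x": 0,"y": 0,"z": 0,"ax": 0,"ay": 0,"az": 0,"jaw": -1}
  ]
}}

```text
time: 19.4
tool_pos: [558.6, 22.4, 83.2]
tcp_rot: [2.501, -0.285, 1.607]
contact_force: [-3.3, -2.1, 6.0]
grip_width: 14.1
finger_force: 30.0
```

```bash
python3 - <<'E'
from m import *; from k2 import *
now(); meas('w9'); path(gtip([-15,-83.5,110]),RB@TG,4)
E
```

```text
t 19.40 board tip [-20.4 -77.3  17.3] world tip [536.2  13.  112.4] F [-3.3 -2.1  6. ] w 14.1 ff 30.0 z [ 0.     0.342 -0.94 ] q [-0.4   0.35  2.2   1.44  0.48 -1.64]
plane z = ax+by+c [-0.000e+00  1.000e-04  1.308e-01] 83693
knob top 1513 mean [32.1 14.  69.1] lo [24.9  8.9 64.5] hi [40.4 19.3 71. ] px [389.  15.]
red 52 mean [107.9  46.1  26.8] lo [103.2  45.5  24.9] hi [111.6  46.7  28.2] px [504.   1.]
bar 3139 mean [-19.5 -81.2  34.5] lo [ -26.  -112.9   32.6] hi [-13.1 -54.2  35.4] px [250. 262.]
hub 1376 mean [55.6 36.9 31.3] lo [25.7 26.5 30.1] hi [75.3 44.2 32.4] px [404.  14.]
t 19.45 shift [ 0.129  0.027 -0.351] turn [ 0.    -0.    -0.001]
0.25 [-0.41  0.3   2.19  1.33  0.49 -1.52] 
0.5 [-0.42  0.25  2.2   1.25  0.51 -1.43] 
0.75 [-0.42  0.2   2.2   1.17  0.53 -1.35] 
1.0 [-0.43  0.15  2.2   1.09  0.56 -1.26]
```

The bar is gripped (14.1 mm, 30 N). Lift 80 mm straight out along the board normal.

{"name": "send_rows", "arguments": {
  "rows": [
    {"x": 0.006,"y": 0,"z": -0.016,"ax": 0,"ay": 0,"az": 0,"jaw": -1},
    {"x": 0.017,"y": 0,"z": -0.047,"ax": 0,"ay": 0,"az": 0,"jaw": -1},
    {"x": 0.034,"y": 0,"z": -0.094,"ax": 0,"ay": 0,"az": 0,"jaw": -1},
    {"x": 0.051,"y": 0,"z": -0.141,"ax": 0,"ay": 0,"az": 0,"jaw": -1},
    {"x": 0.068,"y": 0,"z": -0.188,"ax": 0,"ay": 0,"az": 0,"jaw": -1},
    {"x": 0.085,"y": 0,"z": -0.235,"ax": 0,"ay": 0,"az": 0,"jaw": -1},
    {"x": 0.103,"y": 0,"z": -0.282,"ax": 0,"ay": 0,"az": 0,"jaw": -1},
    {"x": 0.12,"y": 0,"z": -0.329,"ax": 0,"ay": 0,"az": 0,"jaw": -1},
    {"x": 0.137,"y": 0,"z": -0.376,"ax": 0,"ay": 0,"az": 0,"jaw": -1},
    {"x": 0.137,"y": 0,"z": -0.376,"ax": 0,"ay": 0,"az": 0,"jaw": -1}
  ]
}}

```text
time: 20.7
tool_pos: [512.8, 30.3, 148.7]
tcp_rot: [2.502, -0.285, 1.607]
contact_force: [0.7, -0.7, -2.7]
grip_width: 13.6
finger_force: 30.0
```

```bash
cat >> k2.py <<'E'
M=np.array([458.5,-294,4.])
def place(yaw,zg):  # carrier flat, x axis at yaw; same grip as on board (tool rel. to carrier: TG); grasp point 16 mm above bar middle
    Rc=E('z',np.radians(yaw)); R=Rc@TG; return M+[0,0,zg]+19*R[:,2],R
E
python3 - <<'E'
from k2 import *
now(); q0=bot.get_obs()["joint_positions"]
for yaw in range(-120,61,20):
    r=[]; q=q0
    for z in(150,80,35):
        q,c=ik(*place(yaw,z),q); r.append(q.round(2)); 
    print(yaw,r[0],r[2],round(c,5),"" if all(((x>lo+.05)&(x<hi-.05)).all() for x in r) else "BAD")
E
```

```text
t 20.70 board tip [-20.9 -77.2  97.6] world tip [490.4  21.  178. ] F [ 0.7 -0.7 -2.7] w 13.6 ff 30.0 z [-0.     0.342 -0.94 ] q [-0.44  0.13  2.23  1.1   0.56 -1.28]
-120 [-0.75  0.33  1.89  0.14  0.59  1.24] [-0.75  0.53  1.99  0.28  0.29  1.09] 0.0 BAD
-100 [-0.83  0.34  1.86  0.34  0.68  0.68] [-0.83  0.54  1.96  0.55  0.41  0.44] 0.0 
-80 [-0.88  0.38  1.81  0.42  0.83  0.25] [-0.88  0.57  1.9   0.58  0.57  0.04] 0.0 
-60 [-0.9   0.43  1.72  0.42  0.98 -0.09] [-0.9   0.61  1.81  0.53  0.74 -0.25] 0.0 
-40 [-0.9   0.48  1.63  0.38  1.14 -0.38] [-0.9   0.65  1.71  0.44  0.9  -0.5 ] 0.0 
-20 [-0.88  0.54  1.53  0.31  1.27 -0.65] [-0.88  0.69  1.61  0.35  1.04 -0.74] 0.0 
0 [-0.84  0.59  1.43  0.23  1.39 -0.91] [-0.84  0.73  1.52  0.25  1.16 -0.97] 0.0 
20 [-0.79  0.63  1.36  0.14  1.47 -1.18] [-0.79  0.77  1.45  0.15  1.25 -1.21] 0.0 
40 [-0.74  0.65  1.32  0.05  1.52 -1.44] [-0.74  0.79  1.4   0.05  1.3  -1.46] 0.0 
60 [-0.68  0.66  1.3  -0.05  1.53 -1.72] [-0.68  0.79  1.39 -0.06  1.31 -1.7 ] 0.0
```

The carrier is lifted clear and the reading shows about 2.7 N of weight. Carrier yaw −10 at the mat works well. First go sideways off the board, then flatten.

```bash
python3 - <<'E'
from k2 import *
o=bot.get_obs(); R0=Ro.from_euler('xyz',o["tcp_rot"]).as_matrix(); tip=o["tool_pos"]-OFF*R0[:,2]
path(tip+[-20,-190,40],R0,4)
E
```

```text
t 20.70 shift [-0.852  0.166 -0.447] turn [0. 0. 0.]
0.25 [-0.58  0.12  2.19  1.02  0.67 -1.3 ] 
0.5 [-0.71  0.13  2.14  0.95  0.78 -1.33] 
0.75 [-0.83  0.14  2.08  0.9   0.87 -1.36] 
1.0 [-0.92  0.17  2.01  0.85  0.96 -1.38]
```

{"name": "send_rows", "arguments": {
  "rows": [
    {"x": -0.05,"y": 0.01,"z": -0.03,"ax": 0,"ay": 0,"az": 0,"jaw": -1},
    {"x": -0.13,"y": 0.025,"z": -0.07,"ax": 0,"ay": 0,"az": 0,"jaw": -1},
    {"x": -0.24,"y": 0.047,"z": -0.126,"ax": 0,"ay": 0,"az": 0,"jaw": -1},
    {"x": -0.36,"y": 0.07,"z": -0.19,"ax": 0,"ay": 0,"az": 0,"jaw": -1},
    {"x": -0.48,"y": 0.094,"z": -0.252,"ax": 0,"ay": 0,"az": 0,"jaw": -1},
    {"x": -0.6,"y": 0.117,"z": -0.315,"ax": 0,"ay": 0,"az": 0,"jaw": -1},
    {"x": -0.7,"y": 0.136,"z": -0.367,"ax": 0,"ay": 0,"az": 0,"jaw": -1},
    {"x": -0.79,"y": 0.154,"z": -0.415,"ax": 0,"ay": 0,"az": 0,"jaw": -1},
    {"x": -0.84,"y": 0.164,"z": -0.44,"ax": 0,"ay": 0,"az": 0,"jaw": -1},
    {"x": -0.852,"y": 0.166,"z": -0.447,"ax": 0,"ay": 0,"az": 0,"jaw": -1}
  ]
}}

```text
time: 21.95
tool_pos: [493.2, -160.8, 188.2]
tcp_rot: [2.502, -0.285, 1.605]
contact_force: [-0.2, -0.4, -2.4]
grip_width: 13.8
finger_force: 30.0
```

```bash
python3 - <<'E'
from k2 import *
now(); path(*place(-10,130),5)
E
```

```text
t 21.95 board tip [  12.3 -268.8  122.6] world tip [ 470.8 -170.1  217.4] F [-0.2 -0.4 -2.4] w 13.8 ff 30.0 z [-0.     0.342 -0.94 ] q [-0.92  0.17  2.02  0.86  0.96 -1.38]
t 21.95 shift [-0.693 -0.355  0.182] turn [ 0.546 -0.002  0.202]
0.2 [-0.91  0.24  1.92  0.71  1.   -1.23] 
0.4 [-0.9   0.32  1.82  0.58  1.06 -1.1 ] 
0.6 [-0.88  0.4   1.72  0.47  1.12 -0.98] 
0.8 [-0.87  0.49  1.61  0.37  1.2  -0.88] 
1.0 [-0.86  0.59  1.5   0.28  1.29 -0.79]
```

{"name": "send_rows", "arguments": {
  "rows": [
    {"x": -0.04,"y": -0.02,"z": 0.01,"ax": 0.03,"ay": 0,"az": 0.012,"jaw": -1},
    {"x": -0.12,"y": -0.062,"z": 0.032,"ax": 0.095,"ay": 0,"az": 0.035,"jaw": -1},
    {"x": -0.21,"y": -0.107,"z": 0.055,"ax": 0.164,"ay": 0,"az": 0.06,"jaw": -1},
    {"x": -0.3,"y": -0.155,"z": 0.08,"ax": 0.24,"ay": 0,"az": 0.09,"jaw": -1},
    {"x": -0.4,"y": -0.205,"z": 0.105,"ax": 0.315,"ay": 0,"az": 0.117,"jaw": -1},
    {"x": -0.5,"y": -0.256,"z": 0.131,"ax": 0.393,"ay": -0.001,"az": 0.145,"jaw": -1},
    {"x": -0.59,"y": -0.302,"z": 0.155,"ax": 0.464,"ay": -0.002,"az": 0.172,"jaw": -1},
    {"x": -0.66,"y": -0.338,"z": 0.173,"ax": 0.52,"ay": -0.002,"az": 0.192,"jaw": -1},
    {"x": -0.693,"y": -0.355,"z": 0.182,"ax": 0.546,"ay": -0.002,"az": 0.202,"jaw": -1},
    {"x": -0.693,"y": -0.355,"z": 0.182,"ax": 0.546,"ay": -0.002,"az": 0.202,"jaw": -1}
  ]
}}

```text
time: 23.2
tool_pos: [462.3, -273.4, 80.2]
tcp_rot: [3.141, -0.35, 1.398]
contact_force: [1.5, 0.9, -1.9]
grip_width: 13.6
finger_force: 30.0
```

```bash
cat > c.py <<'E'
from k2 import *
def check(name):
    now()
    for n in("wrist","top","side"):
        im,d,W=cloud(n); H=hsv(im); h,s,v=H[...,0],H[...,1],H[...,2]
        near=np.isfinite(W[...,0])&(np.hypot(W[...,0]-M[0],W[...,1]-M[1])<110)
        g=near&(h>50)&(h<85)&(s>90)&(W[...,2]>8)&(W[...,2]<200); o=near&(h>3)&(h<16)&(s>140)&(W[...,2]>8)&(W[...,2]<200)
        if g.sum()>30:
            P=W[g]; z0=np.median(P[:,2]); P=P[np.abs(P[:,2]-z0)<25]; c=P.mean(0); nn=np.linalg.svd(P-c,full_matrices=False)[2][2]; nn*=np.sign(nn[2])
            P=P[np.abs((P-c)@nn)<3]; c=P.mean(0); nn=np.linalg.svd(P-c,full_matrices=False)[2][2]; nn*=np.sign(nn[2])
            print(n,"pcb",len(P),"z",c.round(1),"n",nn.round(3))
        if o.sum()>10: P=W[o]; t=np.percentile(P[:,2],90); P=P[P[:,2]>t-5]; print(n,"bar",len(P),"mean",P.mean(0).round(1),"top z",t.round(1))
        if n==name[1]: save(name[0],cv2.resize(im,(800,600)))
E
python3 - <<'E'
from c import *
check(("w10","wrist")); path(*place(-10,60),3)
E
```

```text
t 23.20 board tip [ -38.6 -385.1   34.3] world tip [ 460.1 -286.3  115.9] F [ 1.5  0.9 -1.9] w 13.6 ff 30.0 z [-0.538  0.343 -0.77 ] q [-0.86  0.59  1.51  0.28  1.29 -0.8 ]
wrist pcb 5731 z [ 454.4 -264.8  108.8] n [-0.001 -0.001  1.   ]
wrist bar 3101 mean [ 459.8 -290.2  133. ] top z 133.9
top pcb 94 z [ 448.6 -266.3  109.1] n [ 0.001 -0.014  1.   ]
top bar 36 mean [ 462.  -285.4  134.6] top z 136.5
side pcb 139 z [ 445.2 -283.   107.5] n [ 0.01  -0.014  1.   ]
side bar 19 mean [ 456.7 -286.5  133.7] top z 135.7
t 23.35 shift [-0.127 -0.001  0.33 ] turn [ 0.001 -0.     0.001]
0.33 [-0.86  0.61  1.52  0.28  1.25 -0.81] 
0.67 [-0.86  0.65  1.54  0.29  1.2  -0.82] 
1.0 [-0.86  0.68  1.55  0.29  1.15 -0.84]
```

View pics/w10.png

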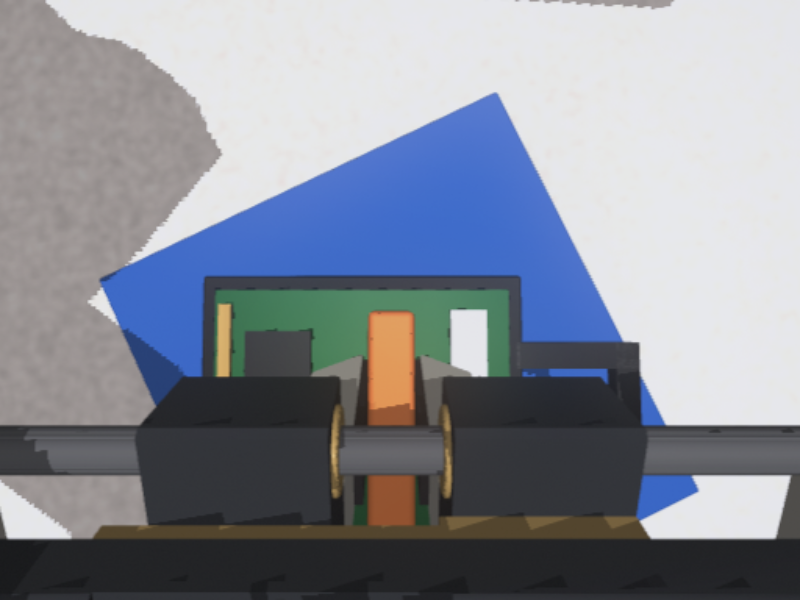

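The carrier is held flat over the mat (normal within 0.1°), with the bar top at z ≈ 134 and so the underside at about 100. The bar at (390,400) sits over the mat's middle. Lower by about 86 mm, then slowly to touch.

{"name": "send_rows", "arguments": {
  "rows": [
    {"x": -0.015,"y": 0,"z": 0.041,"ax": 0,"ay": 0,"az": 0,"jaw": -1},
    {"x": -0.034,"y": 0,"z": 0.094,"ax": 0,"ay": 0,"az": 0,"jaw": -1},
    {"x": -0.055,"y": 0,"z": 0.15,"ax": 0,"ay": 0,"az": 0,"jaw": -1},
    {"x": -0.075,"y": 0,"z": 0.207,"ax": 0,"ay": 0,"az": 0,"jaw": -1},
    {"x": -0.096,"y": 0,"z": 0.263,"ax": 0,"ay": 0,"az": 0,"jaw": -1},
    {"x": -0.115,"y": 0,"z": 0.315,"ax": 0,"ay": 0,"az": 0,"jaw": -1},
    {"x": -0.13,"y": 0,"z": 0.357,"ax": 0,"ay": 0,"az": 0,"jaw": -1},
    {"x": -0.141,"y": 0,"z": 0.387,"ax": 0,"ay": 0,"az": 0,"jaw": -1},
    {"x": -0.147,"y": 0,"z": 0.404,"ax": 0,"ay": 0,"az": 0,"jaw": -1},
    {"x": -0.147,"y": 0,"z": 0.404,"ax": 0,"ay": 0,"az": 0,"jaw": -1}
  ]
}}

```text
time: 24.6
tool_pos: [462.3, -274.0, -5.3]
tcp_rot: [3.141, -0.349, 1.397]
contact_force: [-0.2, -0.1, -2.5]
grip_width: 13.8
finger_force: 30.0
```

```bash
python3 - <<'E'
from c import *
check(("w11","wrist"))
E
```

```text
t 24.60 board tip [ -87.6 -385.7  -35.8] world tip [ 460.  -286.8   30.4] F [-0.2 -0.1 -2.5] w 13.8 ff 30.0 z [-0.537  0.342 -0.771] q [-0.86  0.7   1.57  0.3   1.11 -0.85]
wrist pcb 5740 z [ 454.5 -265.3   23.2] n [-0.001 -0.001  1.   ]
wrist bar 3125 mean [ 459.8 -290.8   48.1] top z 48.4
top pcb 28 z [ 481.4 -267.3   23.5] n [0.088 0.145 0.985]
top bar 21 mean [ 463.7 -280.4   50.7] top z 51.8
side pcb 131 z [ 444.2 -283.    21.5] n [ 0.01  -0.004  1.   ]
side bar 20 mean [ 457.7 -283.8   47.6] top z 48.8
```

{"name": "send_rows", "arguments": {
  "rows": [
    {"x": -0.004,"y": 0,"z": 0.011,"ax": 0,"ay": 0,"az": 0,"jaw": -1},
    {"x": -0.008,"y": 0,"z": 0.021,"ax": 0,"ay": 0,"az": 0,"jaw": -1},
    {"x": -0.011,"y": 0,"z": 0.03,"ax": 0,"ay": 0,"az": 0,"jaw": -1},
    {"x": -0.013,"y": 0,"z": 0.036,"ax": 0,"ay": 0,"az": 0,"jaw": -1},
    {"x": -0.015,"y": 0,"z": 0.041,"ax": 0,"ay": 0,"az": 0,"jaw": -1},
    {"x": -0.016,"y": 0,"z": 0.044,"ax": 0,"ay": 0,"az": 0,"jaw": -1},
    {"x": -0.017,"y": 0,"z": 0.046,"ax": 0,"ay": 0,"az": 0,"jaw": -1},
    {"x": -0.018,"y": 0,"z": 0.049,"ax": 0,"ay": 0,"az": 0,"jaw": -1},
    {"x": -0.018,"y": 0,"z": 0.049,"ax": 0,"ay": 0,"az": 0,"jaw": -1},
    {"x": -0.018,"y": 0,"z": 0.049,"ax": 0,"ay": 0,"az": 0,"jaw": -1}
  ]
}}

```text
time: 26.0
tool_pos: [462.3, -274.0, -14.1]
tcp_rot: [3.14, -0.349, 1.398]
contact_force: [-3.9, 2.0, 10.9]
grip_width: 13.7
finger_force: 30.0
```

```bash
python3 - <<'E'
from c import *
check(("w12","wrist"))
E
```

```text
t 26.00 board tip [ -92.6 -385.7  -43. ] world tip [ 460.  -286.8   21.6] F [-3.9  2.  10.9] w 13.7 ff 30.0 z [-0.537  0.342 -0.771] q [-0.86  0.71  1.58  0.3   1.1  -0.86]
wrist pcb 5714 z [ 454.2 -265.3   14.5] n [0.001 0.002 1.   ]
wrist bar 3105 mean [ 459.8 -290.8   39.2] top z 39.7
top bar 19 mean [ 463.7 -283.4   39.9] top z 42.0
side pcb 126 z [ 444.4 -285.3   12.5] n [ 0.014 -0.005  1.   ]
side bar 27 mean [ 455.7 -287.5   37.2] top z 37.9
```

It is touching with about 13 N. Open, then withdraw along the tool axis.

{"name": "send_rows", "arguments": {
  "rows": [
    {"x": 0,"y": 0,"z": 0,"ax": 0,"ay": 0,"az": 0,"jaw": -0.5},
    {"x": 0,"y": 0,"z": 0,"ax": 0,"ay": 0,"az": 0,"jaw": -0.2},
    {"x": 0,"y": 0,"z": 0,"ax": 0,"ay": 0,"az": 0,"jaw": -0.2},
    {"x": 0,"y": 0,"z": 0,"ax": 0,"ay": 0,"az": 0,"jaw": -0.2},
    {"x": 0,"y": 0,"z": -0.05,"ax": 0,"ay": 0,"az": 0,"jaw": -0.2},
    {"x": 0,"y": 0,"z": -0.12,"ax": 0,"ay": 0,"az": 0,"jaw": -0.2},
    {"x": 0,"y": 0,"z": -0.24,"ax": 0,"ay": 0,"az": 0,"jaw": -0.2},
    {"x": 0,"y": 0,"z": -0.4,"ax": 0,"ay": 0,"az": 0,"jaw": -0.2},
    {"x": 0,"y": 0,"z": -0.55,"ax": 0,"ay": 0,"az": 0,"jaw": -0.2},
    {"x": 0,"y": 0,"z": -0.55,"ax": 0,"ay": 0,"az": 0,"jaw": -0.2}
  ]
}}

```text
time: 27.4
tool_pos: [456.6, -313.3, 90.4]
tcp_rot: [3.136, -0.345, 1.398]
contact_force: [0.7, 1.0, -0.5]
grip_width: 36.7
finger_force: 0.0
```

```bash
python3 - <<'E'
from c import *
check(("t2","top"))
E
```

```text
t 27.40 board tip [ -32.  -425.2   42.1] world tip [ 454.2 -326.   126.2] F [ 0.7  1.  -0.5] w 36.7 ff 0.0 z [-0.534  0.338 -0.775] q [-0.91  0.61  1.43  0.26  1.34 -0.83]
wrist pcb 6535 z [ 450.9 -291.2   14.5] n [-0.  0.  1.]
wrist bar 1384 mean [ 459.2 -294.    38.8] top z 39.7
top pcb 193 z [ 452.4 -291.8   15. ] n [0.005 0.007 1.   ]
top bar 33 mean [ 460.  -292.6   42.1] top z 43.8
side pcb 148 z [ 443.  -290.1   12.8] n [ 0.008 -0.024  1.   ]
side bar 37 mean [ 453.8 -292.8   37.2] top z 38.2
```

View pics/t2.png

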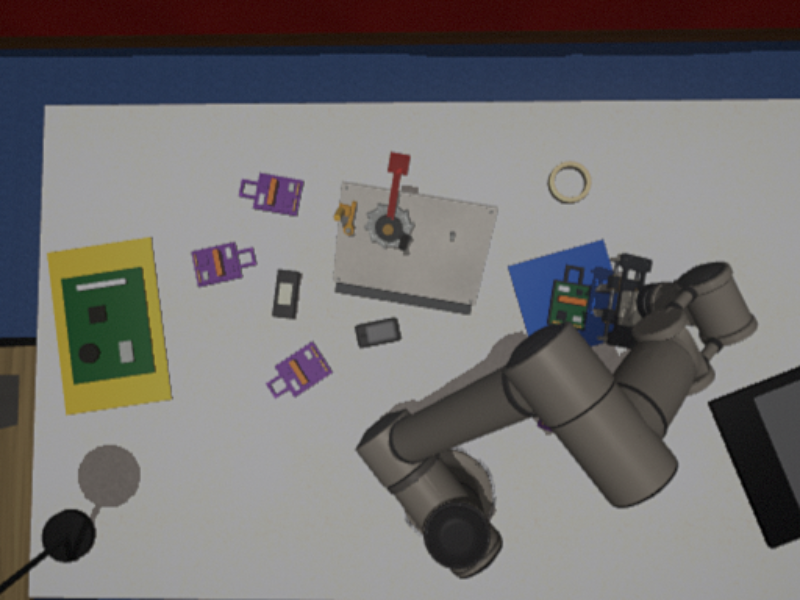

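The top view shows the carrier flat at (572,300) in the middle of the mat. The keeper points up the slope at (398,165), the pawl is still lifted at (345,215), and the tape roll, adapter and mouse haven't moved. The gripper is clear, so I hand the job in.

```bash
python3 -c "
from plant import bot
print(bot.close_job())"
```

```text
the job is handed in; nothing more can be done
None
```

The job is handed in at about 27.5 s, with the pawl lifted about 0.57 rad, the keeper pointing up the slope (wheel about 1.65 rad), the carrier released flat within a few mm of the mat's centre, and the tape roll, adapter and mouse not moved; `close_job()` returned no verdict.

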